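# Assemble the storeyed building model on its site board

### The job

Put the white building model together on the site board, one piece at a time from the bottom up: the ground floor (larger rectangular storey) on the marked outline, the upper floor (smaller rectangular storey) on it, then the round drum, then the dome on top. Centre each piece on what carries it, with the long sides of both storeys along the long side of the outline, and set each one down gently, without dropping it. Leave the stapler, tape, drive, eraser and sharpener where they lie.

Things in the scene. Friction and masses are not known exactly. Their poses are not given: they have to be found in the camera images.
- ground_c (a point): Ground floor of the white building model: the larger of the two rectangular storeys, white slabs and columns, dark glazing, a dark rectangle outline inlaid on its top, 110 (x) by 60 (y) by 34 mm high, flat straight sides to grip, flat top and underside. This point is its centre, 17 mm above its underside; z up. About 0.16 kg. The piece is the same after a half turn.
- upper_c (a point): Upper floor of the model: the smaller rectangular storey, closer-set columns, a dark circle inlaid on its top, 70 (x) by 52 (y) by 30 mm high, flat straight sides, flat top and underside. This point is its centre, 15 mm above its underside; z up. About 0.10 kg. The piece is the same after a half turn.
- drum_c (a point): Drum of the model: a white cylinder with columns round it, diameter 48 mm, 36 mm high, flat top with a small grey disc. This point is its centre, 18 mm above its underside; z up. About 0.07 kg. Round: its yaw does not matter.
- dome_c (a point): Dome of the model: a straight white ring of diameter 46 mm in its lower 28 mm (grip there), then a low grey dome with a small white lantern (diameter 10 mm) on top, 46 mm high in all, flat underside. This point is on its axis 23 mm above its underside; z up. About 0.06 kg. Round: its yaw does not matter.
- board: Site board, fixed: grey slab 150 (x) by 116 (y) by 8 mm thick. A dark-edged pale rectangle 114 (x) by 64 mm at its middle marks the building outline; dark road strip along its -y side; near each corner a small green tree, top 28 mm above the desk, 66 mm (x) and 50 mm (y) from the middle. Origin: middle of its underside, on the desk; the building stands on its top, 8 mm higher.
- eraser: Dark rubber eraser, 34 by 18 by 12 mm, loose bystander. Origin: centre of its underside.
- sharpener: Metal pencil sharpener, 25 by 16 by 12 mm, loose bystander. Origin: centre of its underside.
- stapler: Black stapler, 110 (x) by 34 (y) by about 46 mm high, loose bystander. Origin: centre of its underside.
- tape: Roll of amber tape lying flat, outer diameter 52 mm, 18 mm high, loose bystander. Origin: centre of its underside.
- drive: Black portable drive, 80 (x) by 55 (y) by 12 mm, loose bystander. Origin: centre of its underside.
Mind the look-alikes: they are no part of the job. What is shaped like the part that bears ground_c but turquoise is not meant. What is shaped like the part that bears dome_c but blue is not meant.

How it is judged:
On the way, in this order (a step that is already met when the one before it is completed fails the run):
1. ground floor set on the outline of the site board and let go (horizontal distance between ground_c and board below 0.01 m and z of ground_c in the frame of board between 0.021 and 0.029 m and angle between ground_c's own z axis and vertical below 0.1 rad and angle between the x axis of ground_c and the x axis of board, either way round below 0.175 rad and contact force between the fingers and ground below 0.05 N), for 0.2 s.
2. upper floor set on the ground floor and let go (horizontal distance between upper_c and ground_c below 0.01 m and z of upper_c in the frame of ground_c between 0.028 and 0.036 m and angle between upper_c's own z axis and vertical below 0.1 rad and angle between the x axis of upper_c and the x axis of board, either way round below 0.175 rad and contact force between the fingers and upper below 0.05 N), for 0.2 s.
3. drum set on the upper floor and let go (horizontal distance between drum_c and upper_c below 0.01 m and z of drum_c in the frame of upper_c between 0.029 and 0.037 m and angle between drum_c's own z axis and vertical below 0.1 rad and contact force between the fingers and drum below 0.05 N), for 0.2 s.
4. dome set on the drum and let go (horizontal distance between dome_c and drum_c below 0.01 m and z of dome_c in the frame of drum_c between 0.037 and 0.045 m and angle between dome_c's own z axis and vertical below 0.1 rad and contact force between the fingers and dome below 0.05 N), for 0.2 s.
At the end, for the whole second after the job is handed in: Stacked on the site board, upright (0.1 rad) and at rest: ground floor on the outline, upper floor on it, then drum, then dome. Each is centred within 10 mm on what carries it and rests on it (height within 4 mm); long sides of both storeys within 10 degrees of the board's (horizontal distance between ground_c and board below 0.01 m and z of ground_c in the frame of board between 0.021 and 0.029 m and angle between each of ground_c, upper_c, drum_c, dome_c's own z axis and vertical below 0.1 rad and angle between the x axis of each of ground_c, upper_c and the x axis of board, either way round below 0.175 rad and linear speed of each of ground, upper, drum, dome below 0.02 m/s and horizontal distance between upper_c and ground_c below 0.01 m and z of upper_c in the frame of ground_c between 0.028 and 0.036 m and horizontal distance between drum_c and upper_c below 0.01 m and z of drum_c in the frame of upper_c between 0.029 and 0.037 m and horizontal distance between dome_c and drum_c below 0.01 m and z of dome_c in the frame of drum_c between 0.037 and 0.045 m); the robot touches nothing.
It fails at once if a bystander (stapler, tape, drive, eraser or sharpener) is pushed more than 25 mm from where it lay (distance of any of eraser, sharpener, stapler, tape, drive from where it was at the start of the episode above 0.025 m).
It fails at once if a piece of the model is dropped or knocked down (faster than 0.5 m/s while not held) ((linear speed of ground above 0.5 m/s and contact force between the fingers and ground below 0.01 N) or (linear speed of upper above 0.5 m/s and contact force between the fingers and upper below 0.01 N) or (linear speed of drum above 0.5 m/s and contact force between the fingers and drum below 0.01 N) or (linear speed of dome above 0.5 m/s and contact force between the fingers and dome below 0.01 N)).
It also fails if it takes over 112 s, if anything falls off the work surface, if the arm or the gripper's body presses on something with over 40 N, if the wrist force passes 120 N, or if a joint passes its speed limit or range.

### The arm

A 6-joint arm with a two-finger parallel gripper is mounted at the origin on the work surface. World frame = base frame: x ahead of the robot, y to its left, z up, the work surface at z = 0. Lengths are in m, angles in rad, forces in N, time in s.
With the tool pointing down it reaches from about 0.225 to 0.875 m from the base axis. Payload 3.4 kg.
Tool frame: the origin (TCP) lies midway between the tips of the shut fingers; the grasp point (between the pads) lies 19 mm behind it; z points along the fingers, x is the direction in which the jaws open and shut, and the axes are right-handed (so a half turn about z gives the same grasp; the last joint's range is limited). The gripper opens to 85 mm and grips with 20 to 120 N. Pads are 22 mm wide; open, the fingers measure 114 mm over their backs; the gripper's body (76 mm by 85 mm) begins 54 mm behind the grasp point. The pads swing forward as they close: fully open they stand 13 mm farther back than shut.
Start: joints at [1.22, 0.276, 1.505, -0, 1.361, -0.121], TCP at [0.131, 0.56, 0.231] pointing down, gripper open.
Joint ranges: [-2.89, 2.89], [-0.75, 2.08], [0.22, 2.7], [-1.18, 4.32], [0.11, 2.71], [-2.7, 2.7]. Speed limits (rad/s): [2.57, 2.57, 3.14, 3.14, 3.14, 3.14].

### API

Orientations are given as a unit quaternion [w, x, y, z].
In Python, from rig import arm gives the robot as it stands.
- The arm moves only by the shell command python3 -m handwheel 'ROWS' [FORCE]. ROWS is JSON, a list of rows, each an object of numbers: "tx", "ty", "tz": the shift along the tool's x, y, z in mm; "ax", "ay", "az": the turn, a rotation vector about the tool's x, y, z in rad; "fingers": the opening, from 0 (shut) to 1 (fully open). A call has exactly 5 rows; each row shifts and turns the commanded pose from where the row before left it, along the tool's axes as they then stand; what a row does not reach is not made up. A row lasts 1/10 s, in which the tool goes at most 50 mm and 8.59 degrees, less where a joint would pass 70% of its speed; a pose out of reach is approached as far as the arm can. A call with a gripper value outside its range is refused whole. The fingers move at their own pace and stop on an object; FORCE is the grip in N (left out, the last holds). Time passes only in rows, so rows that do not move let the fingers close, or fill a call up. It gives the time, the measured TCP pose, the force and the opening at its end, in the units of the state.
- arm.get_state(): the state, without advancing time (a new reading comes with each control period).
- arm.grab_frame(name): name is "scene" or "top" or "wrist"; returns (picture, depth): 480x640x3 uint8, red, green, blue; 480x640 float32, m along the optical axis (not along the pixel's ray), 0 where there is no reading.
- arm.camera_model(name): a dict with "K" (3x3 intrinsics, pixels), "k1" (the pictures are not rectified: a ray, as slopes to the right and down, at radius r is drawn at 1 + k1 r^2 times it, then the intrinsics apply), "rvec" (rotation vector, rad) and "tvec" (3), from world to camera coordinates, as OpenCV has them; the wrist camera has in their place "tool_from_camera" (4x4, takes a point from camera to tool coordinates, whose origin is the TCP and whose axes are the tool frame's). Camera axes: x right, y down, z forward; pixel columns grow to the right and rows downward; lengths in m; the calibration is good to about 2 mm. A picture is of the moment at which its call begins: read the wrist's pose just before it. camera_model takes no time and is no camera call.
- arm.hand_in(): hands the job in, once; it reports no verdict.
The state is a dict: "time": time; "joints": joint angles; "joint_velocities": joint speeds; "joint_efforts": joint torques, N m; "tool_pos": TCP position; "tcp_rot": TCP orientation; "wrist_force": force on the tool from outside, world axes, zero at the start; "wrist_torque": the same for the moment, N m; "opening": opening from 0.0 (shut) to 1.0 (fully open).
Only numpy, scipy, OpenCV 4.12 (cv2) and the standard library are available. Lean on these libraries where they do the work, as an engineer would, in place of code of your own. Each camera call takes 0.05 s, during which the arm holds its last target. There are 200 camera calls.

## Working session

There is one attempt and no reset: what is moved stays moved. The work goes in short steps, Python scripts to look and compute and a shell command to move; the robot and the scene stay as the last step left them, time stands still between calls to the robot, and variables do not carry over. Pictures are saved under pics/ and viewed, about 12 in all and at most 16, crops included, and the job is handed in when it is done.

```bash
ls; mkdir -p pics; cat > h.py <<'E'
import numpy as np, cv2
from rig import arm
from scipy.spatial.transform import Rotation as R
def cloud(name):
    st=arm.get_state(); im,d=arm.grab_frame(name); m=arm.camera_model(name)
    K=np.array(m["K"]); h,w=d.shape
    u,v=np.meshgrid(np.arange(w),np.arange(h))
    n=cv2.undistortPoints(np.stack([u,v],-1).reshape(-1,1,2).astype(np.float64),K,np.array([m["k1"],0,0,0,0])).reshape(h,w,2)
    P=np.dstack([n[...,0]*d,n[...,1]*d,d])
    if "rvec" in m:
        Rm=cv2.Rodrigues(np.array(m["rvec"],float))[0]; W=(P-np.array(m["tvec"]).reshape(3))@Rm
    else:
        T=np.array(m["tool_from_camera"]); q=st["tcp_rot"]
        Rt=R.from_quat([q[1],q[2],q[3],q[0]]).as_matrix()
        W=(P@T[:3,:3].T+T[:3,3])@Rt.T+np.array(st["tool_pos"])
    W[d==0]=np.nan
    return im,d,W
def save(im,fn): cv2.imwrite(fn,im[...,::-1])
E
python3 - <<'E'
from h import *
print(arm.get_state())
for n in("scene","top"):
    im,d,W=cloud(n); save(im,f"pics/{n}0.png"); np.savez(f"{n}0.npz",im=im,W=W)
E
```

```text
pics
{'time': 0.0, 'joints': array([ 1.22000338e+00,  2.76608193e-01,  1.50615188e+00,  1.41021213e-05,
        1.36070961e+00, -1.21046204e-01]), 'joint_velocities': array([-0.0006344 , -0.00147101,  0.0010825 ,  0.00083056,  0.0005395 ,
       -0.00074545]), 'joint_efforts': array([-3.02024855e-03, -4.16773474e+01, -2.45804036e+01, -2.54416054e-04,
        1.11409472e-02, -2.28545844e-05]), 'tool_pos': array([0.13078457, 0.55937449, 0.23042473]), 'tcp_rot': array([ 4.84251640e-04,  7.83496242e-01,  6.21395814e-01, -8.03961472e-04]), 'wrist_force': array([-8.49570667e-05, -4.46419448e-01,  2.09119421e-01]), 'wrist_torque': array([-0.03942293, -0.03390242, -0.00135317]), 'opening': 1.0026300383159414}
```

View pics/scene0.png

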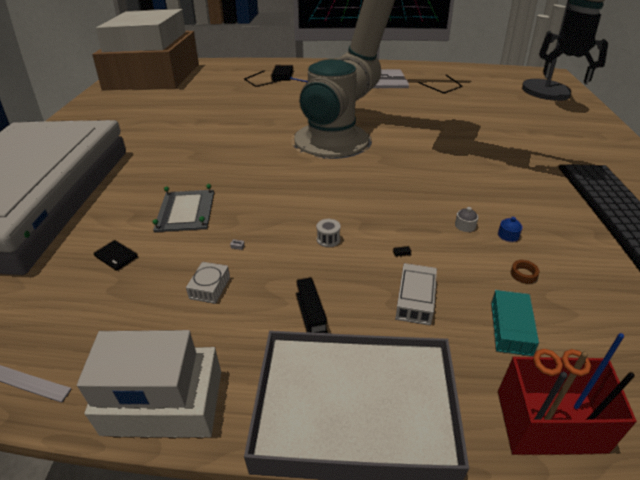

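View pics/top0.png

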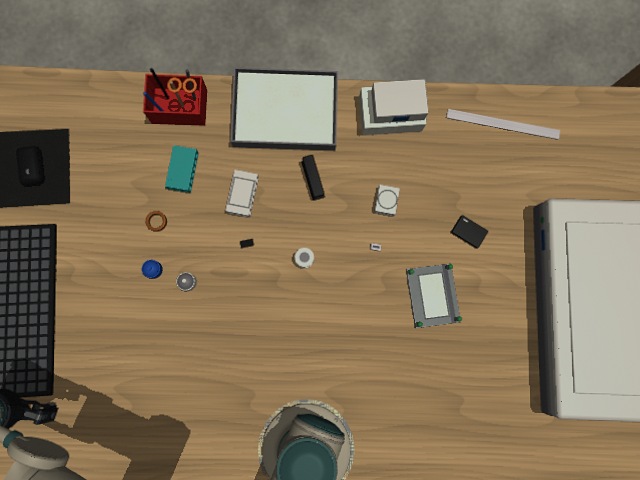

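The top view shows:
- **Ground floor:** the white piece at (242,193). The turquoise block at (182,170) has the same shape but the wrong colour.
- **Upper floor:** (387,200), with a circle on top.
- **Drum:** (304,258).
- **Dome:** the grey and white piece at (186,282). The blue one at (151,269) is the decoy.
- **Board:** (434,296).

Next I measure positions from depth and enlarge the candidates.

```bash
cat > meas.py <<'E'
from h import *
def rect(W,im,u,v,r,z0,z1,bright=None):
    Wc=W[v-r:v+r+1,u-r:u+r+1]; 
    m=(Wc[...,2]>z0)&(Wc[...,2]<z1)
    if bright is not None: m&=im[v-r:v+r+1,u-r:u+r+1].max(-1)>bright
    m=m.astype(np.uint8); n,l,s,c=cv2.connectedComponentsWithStats(m)
    k=1+np.argmax(s[1:,4]); p=Wc[l==k]
    (c0,c1),(a,b),ang=cv2.minAreaRect((p[:,:2]*1000).astype(np.float32))
    if a<b: a,b,ang=b,a,ang+90
    return np.round([c0,c1],1),round(np.median(p[:,2])*1000,1),np.round([a,b],1),"long-axis yaw",round((ang+90)%180-90,1),"n",len(p)
E
python3 - <<'E'
from meas import *
z=np.load("top0.npz"); im,W=z["im"],z["W"]
for n,a in dict(ground=(242,193,32,.026,.05),upper=(387,200,24,.02,.05),drum=(304,258,18,.025,.05),dome=(186,282,18,.015,.06),board=(434,296,42,.004,.014),stapler=(313,177,32,.015,.06),tape=(156,221,18,.009,.03),blue=(151,269,16,.015,.06),turq=(182,170,30,.026,.05),drive=(469,231,25,.005,.03),eraser=(247,243,12,.005,.03),sharp=(376,247,10,.005,.03)).items(): print(n,*rect(W,im,*a))
c=im[130:340,130:500]; save(cv2.resize(c,None,fx=2.1,fy=2.1,interpolation=cv2.INTER_CUBIC),"pics/crop.png")
E
```

```text
ground [622.6 182.3] 33.1 [111.8  63.4] long-axis yaw -9.8 n 1010
upper [ 616.5 -190.9] 29.2 [71.3 52.4] long-axis yaw -8.2 n 551
drum [461.1  18. ] 35.2 [46.4 45.5] long-axis yaw 3.7 n 286
dome [393.5 311.3] 33.5 [45.3 43.7] long-axis yaw 65.0 n 277
board [ 377.5 -311.3] 8.0 [159.6 122.9] long-axis yaw 8.5 n 2219
stapler [6.7e+02 6.0e-01] 41.2 [109.8  30.8] long-axis yaw 18.4 n 504
tape [545.  397.2] 16.1 [49.8 48.9] long-axis yaw -23.0 n 182
blue [422.6 397.5] 32.7 [44.8 42.8] long-axis yaw -88.3 n 282
turq [682.5 340. ] 32.9 [113.8  61.4] long-axis yaw -6.8 n 997
drive [ 540.4 -406.5] 10.9 [84.1 58.3] long-axis yaw 58.1 n 636
eraser [495.9 165.5] 11.1 [35.8 22.2] long-axis yaw -65.4 n 95
sharp [ 495.9 -165.1] 10.7 [25.3 16.3] long-axis yaw 80.5 n 61
```

View pics/crop.png

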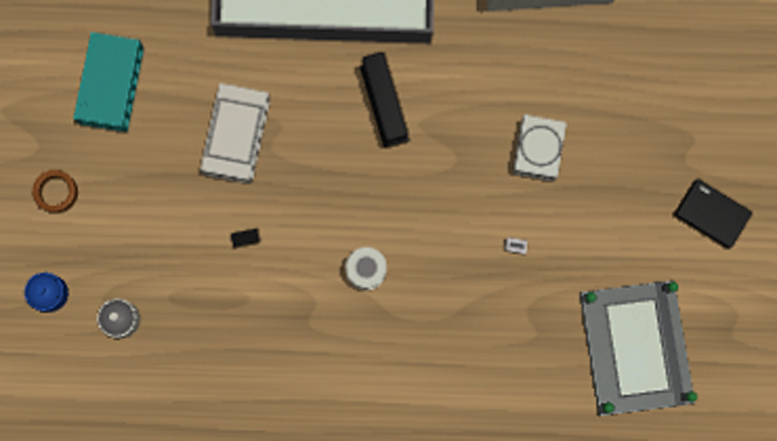

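The crop confirms it. White ground floor (rectangle inlay) is at crop (235,132), the upper floor with its circle at (540,147), the drum at (366,268), the grey dome at (117,319) and the board at (637,348). Turquoise and blue are decoys, and the measured sizes match the given ones. Now I move over the ground floor.

```bash
cat > go.py <<'E'
import sys
from h import *
# go.py x y z(mm) yaw(deg of tool x)  -> shifts along present tool axes, turn
st=arm.get_state(); q=st["tcp_rot"]; Rt=R.from_quat([q[1],q[2],q[3],q[0]])
M=Rt.as_matrix(); th=np.degrees(np.arctan2(M[1,0],M[0,0])); p=st["tool_pos"]*1000
a=[float(v) for v in sys.argv[1:]]
print("t",round(float(st["time"]),2),"pos",np.round(p,1),"yaw",round(th,2),"tilt",np.round(M[:2,2],4),"open",round(float(st["opening"]),3),"F",np.round(st["wrist_force"],1),"j",np.round(st["joints"],2))
if a:
    Rg=R.from_euler("z",a[3],degrees=True)*R.from_euler("x",180,degrees=True)
    rv=(Rt.inv()*Rg).as_rotvec(); s=M.T@(np.array(a[:3])-p)
    print("shift",np.round(s,1),"rot",np.round(rv,3))
    d=np.array(a[:3])-p; print("after turn shift",np.round(Rg.as_matrix().T@d,1))
E
python3 -m handwheel '[{"tx":-17,"ty":37.7},{"tx":-17,"ty":37.7},{"tx":-17,"ty":37.7},{"tx":-17,"ty":37.7},{"tx":-17,"ty":37.7}]' 60
python3 -m handwheel '[{"tx":-17,"ty":37.7},{"tx":-17,"ty":37.7},{"tx":-17,"ty":37.7},{"tx":-17,"ty":37.7},{"tx":-17,"ty":37.7}]'
python3 -m handwheel '[{"tx":-17,"ty":37.7},{"tx":-17,"ty":37.7},{"tx":-17,"ty":37.7},{"tx":-17,"ty":37.7},{"tx":-17,"ty":37.7,"az":-0.059}]'
python3 go.py 622.6 182.3 200 80.2
python3 - <<'E'
from h import *
im,d,W=cloud("wrist"); save(im,"pics/w1.png"); np.savez("w1.npz",im=im,W=W)
print(arm.camera_model("wrist"))
E
```

```text
t 0.1 pos [130.8 559.5 230.5] yaw 76.83 tilt [-0.0006 -0.0015] open 1.001 F [-0.2 -0.8 -0.2] j [ 1.22  0.28  1.51  0.    1.36 -0.12]
shift [-255.2  564.8   30.8] rot [-0.     0.002 -0.059]
after turn shift [-287.9  548.8   30.5]
{'K': array([[396.28978605,   0.        , 321.51541598],
       [  0.        , 396.28978605, 241.17793968],
       [  0.        ,   0.        ,   1.        ]]), 'k1': -0.03848365828592599, 'tool_from_camera': array([[ 9.99998807e-01, -9.43165354e-04, -1.22306497e-03,
        -3.09571824e-05],
       [ 1.23505269e-03,  9.63819919e-01,  2.66551382e-01,
        -6.73053539e-02],
       [ 9.27412356e-04, -2.66552574e-01,  9.63819934e-01,
        -1.42375274e-01],
       [ 0.00000000e+00,  0.00000000e+00,  0.00000000e+00,
         1.00000000e+00]])}invalid input at $[0]: expected keys tx, ty, tz, ax, ay, az, fingers
invalid input at $[0]: expected keys tx, ty, tz, ax, ay, az, fingers
invalid input at $[0]: expected keys tx, ty, tz, ax, ay, az, fingers
```

View pics/w1.png

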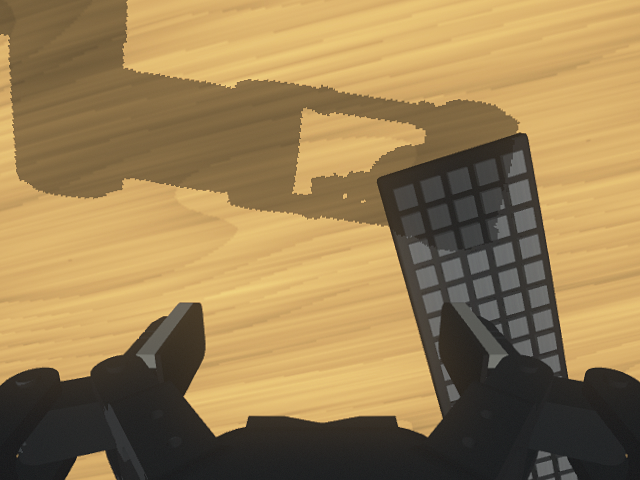

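The call was refused because every row must carry all seven keys. This wrist view is still at the start pose and shows only the keyboard at (460,250) and the fingers.

```bash
python3 -m handwheel '[{"tx":-17,"ty":37.7,"tz":2,"ax":0,"ay":0,"az":0,"fingers":1},{"tx":-17,"ty":37.7,"tz":2,"ax":0,"ay":0,"az":0,"fingers":1},{"tx":-17,"ty":37.7,"tz":2,"ax":0,"ay":0,"az":0,"fingers":1},{"tx":-17,"ty":37.7,"tz":2,"ax":0,"ay":0,"az":0,"fingers":1},{"tx":-17,"ty":37.7,"tz":2,"ax":0,"ay":0,"az":0,"fingers":1}]' 60
python3 -m handwheel '[{"tx":-17,"ty":37.7,"tz":2,"ax":0,"ay":0,"az":0,"fingers":1},{"tx":-17,"ty":37.7,"tz":2,"ax":0,"ay":0,"az":0,"fingers":1},{"tx":-17,"ty":37.7,"tz":2,"ax":0,"ay":0,"az":0,"fingers":1},{"tx":-17,"ty":37.7,"tz":2,"ax":0,"ay":0,"az":0,"fingers":1},{"tx":-17,"ty":37.7,"tz":2,"ax":0,"ay":0,"az":0,"fingers":1}]'
python3 -m handwheel '[{"tx":-17,"ty":37.7,"tz":2,"ax":0,"ay":0,"az":0,"fingers":1},{"tx":-17,"ty":37.7,"tz":2,"ax":0,"ay":0,"az":0,"fingers":1},{"tx":-17,"ty":37.7,"tz":2,"ax":0,"ay":0,"az":0,"fingers":1},{"tx":-17,"ty":37.7,"tz":2,"ax":0,"ay":0,"az":0,"fingers":1},{"tx":-17,"ty":37.7,"tz":2,"ax":0,"ay":0,"az":-0.059,"fingers":1}]'
python3 go.py 622.6 182.3 200 80.2
python3 - <<'E'
from meas import *
im,d,W=cloud("wrist"); save(im,"pics/w2.png"); np.savez("w2.npz",im=im,W=W)
print(rect(W,im,320,240,239,.028,.045))
E
```

```text
time: 0.65
tool_pos: [0.2961, 0.433, 0.221]
tcp_rot: [0.0, 0.783, 0.622, -0.0]
wrist_force: [-0.3, 1.0, -0.2]
opening: 1.003
time: 1.15
tool_pos: [0.4604, 0.3072, 0.211]
tcp_rot: [-0.0, 0.784, 0.621, -0.0]
wrist_force: [0.2, 0.5, 0.7]
opening: 1.003
time: 1.65
tool_pos: [0.6245, 0.1816, 0.2008]
tcp_rot: [-0.0, 0.764, 0.645, -0.0]
wrist_force: [-0.0, 0.7, -0.0]
opening: 0.999
t 1.65 pos [624.5 181.6 200.8] yaw 80.29 tilt [-0.0007  0.0001] open 0.999 F [-0.   0.7 -0. ] j [ 0.18  0.41  1.38  0.    1.35 -1.23]
shift [ 0.4 -2.   0.8] rot [-0.001 -0.     0.002]
after turn shift [ 0.4 -2.   0.8]
(array([625.6, 182.4]), np.float64(34.1), array([109.8,  60.1]), 'long-axis yaw', -9.7, 'n', 10099)
```

View pics/w2.png

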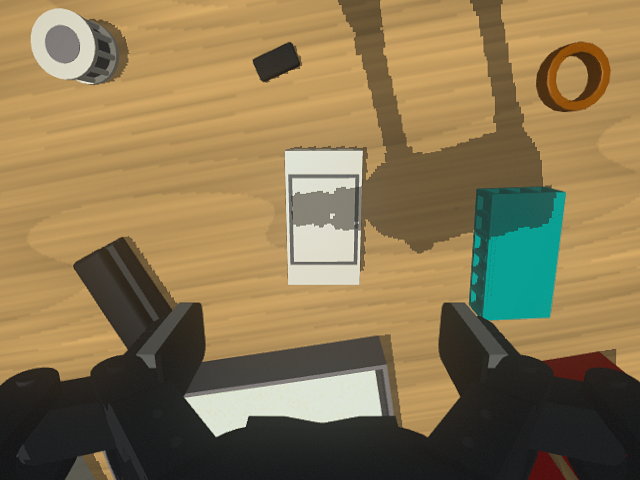

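The wrist view shows the white piece at (325,215) between the fingers and the turquoise decoy to the right at (520,255). Measured size is 110 x 60 at z 34, which agrees with the description. I descend and grip.

```bash
python3 -m handwheel '[{"tx":1,"ty":1,"tz":40,"ax":0,"ay":0,"az":0,"fingers":1},{"tx":0,"ty":0,"tz":45,"ax":0,"ay":0,"az":0,"fingers":1},{"tx":0,"ty":0,"tz":45,"ax":0,"ay":0,"az":0,"fingers":1},{"tx":0,"ty":0,"tz":40,"ax":0,"ay":0,"az":0,"fingers":1},{"tx":0,"ty":0,"tz":25,"ax":0,"ay":0,"az":0,"fingers":1}]'
python3 -m handwheel '[{"tx":0,"ty":0,"tz":8,"ax":0,"ay":0,"az":0,"fingers":1},{"tx":0,"ty":0,"tz":0,"ax":0,"ay":0,"az":0,"fingers":0.6},{"tx":0,"ty":0,"tz":0,"ax":0,"ay":0,"az":0,"fingers":0.4},{"tx":0,"ty":0,"tz":0,"ax":0,"ay":0,"az":0,"fingers":0.4},{"tx":0,"ty":0,"tz":0,"ax":0,"ay":0,"az":0,"fingers":0.4}]' 50
python3 -m handwheel '[{"tx":0,"ty":0,"tz":0,"ax":0,"ay":0,"az":0,"fingers":0.4},{"tx":0,"ty":0,"tz":0,"ax":0,"ay":0,"az":0,"fingers":0.4},{"tx":0,"ty":0,"tz":-5,"ax":0,"ay":0,"az":0,"fingers":0.4},{"tx":0,"ty":0,"tz":-5,"ax":0,"ay":0,"az":0,"fingers":0.4},{"tx":0,"ty":0,"tz":-10,"ax":0,"ay":0,"az":0,"fingers":0.4}]'
python3 go.py
```

```text
time: 2.2
tool_pos: [0.6222, 0.1833, 0.0026]
tcp_rot: [-0.001, 0.765, 0.644, -0.002]
wrist_force: [-1.2, 0.3, -0.2]
opening: 1.0
time: 2.7
tool_pos: [0.6256, 0.1839, -0.0002]
tcp_rot: [0.001, 0.765, 0.644, 0.001]
wrist_force: [-0.7, -0.4, 2.0]
opening: 0.693
time: 3.2
tool_pos: [0.6236, 0.1834, 0.0177]
tcp_rot: [-0.001, 0.765, 0.644, -0.001]
wrist_force: [0.2, -0.0, -2.6]
opening: 0.694
t 3.2 pos [623.6 183.4  17.7] yaw 80.21 tilt [-0.0027 -0.0004] open 0.694 F [ 0.2 -0.  -2.6] j [ 0.18  0.56  1.61  0.    0.97 -1.22]
```

Gripped at an opening of 0.694, which is 59 mm and fits. Lift and carry to beside the board, then look there.

```bash
python3 -m handwheel '[{"tx":0,"ty":0,"tz":-40,"ax":0,"ay":0,"az":0,"fingers":0.4},{"tx":0,"ty":0,"tz":-45,"ax":0,"ay":0,"az":0,"fingers":0.4},{"tx":0,"ty":0,"tz":-40,"ax":0,"ay":0,"az":0,"fingers":0.4},{"tx":-15,"ty":-2,"tz":-17,"ax":0,"ay":0,"az":0,"fingers":0.4},{"tx":-35,"ty":-6,"tz":0,"ax":0,"ay":0,"az":0,"fingers":0.4}]'
python3 -m handwheel '[{"tx":-44,"ty":-7,"tz":0,"ax":0,"ay":0,"az":0,"fingers":0.4},{"tx":-44,"ty":-7,"tz":0,"ax":0,"ay":0,"az":0,"fingers":0.4},{"tx":-44,"ty":-7,"tz":0,"ax":0,"ay":0,"az":0,"fingers":0.4},{"tx":-44,"ty":-7,"tz":0,"ax":0,"ay":0,"az":0,"fingers":0.4},{"tx":-44,"ty":-7,"tz":0,"ax":0,"ay":0,"az":0,"fingers":0.4}]'
python3 -m handwheel '[{"tx":-44,"ty":-7,"tz":0,"ax":0,"ay":0,"az":0,"fingers":0.4},{"tx":-44,"ty":-7,"tz":0,"ax":0,"ay":0,"az":0,"fingers":0.4},{"tx":-44,"ty":-7,"tz":0,"ax":0,"ay":0,"az":0,"fingers":0.4},{"tx":-44,"ty":-7,"tz":0,"ax":0,"ay":0,"az":0,"fingers":0.4},{"tx":-44,"ty":-7,"tz":0,"ax":0,"ay":0,"az":0,"fingers":0.4}]'
python3 -m handwheel '[{"tx":-30,"ty":-7,"tz":0,"ax":0,"ay":0,"az":0,"fingers":0.4},{"tx":-10,"ty":0,"tz":0,"ax":0,"ay":0,"az":-0.106,"fingers":0.4},{"tx":0,"ty":0,"tz":0,"ax":0,"ay":0,"az":-0.106,"fingers":0.4},{"tx":0,"ty":0,"tz":0,"ax":0,"ay":0,"az":-0.107,"fingers":0.4},{"tx":0,"ty":0,"tz":0,"ax":0,"ay":0,"az":0,"fingers":0.4}]'
python3 go.py 377.5 -311.3 100 98.5
python3 - <<'E'
from meas import *
im,d,W=cloud("wrist"); save(im,"pics/w3.png"); np.savez("w3.npz",im=im,W=W)
print(rect(W,im,320,240,239,.004,.013))
print("pale",rect(W,im,320,240,239,.004,.013,190))
E
```

```text
time: 3.7
tool_pos: [0.6106, 0.1367, 0.1637]
tcp_rot: [0.002, 0.764, 0.645, 0.004]
wrist_force: [0.2, -1.3, -2.1]
opening: 0.695
time: 4.2
tool_pos: [0.5339, -0.0772, 0.1593]
tcp_rot: [-0.001, 0.765, 0.644, -0.001]
wrist_force: [1.2, -0.4, -2.9]
opening: 0.697
time: 4.7
tool_pos: [0.4619, -0.2874, 0.1593]
tcp_rot: [-0.001, 0.765, 0.644, -0.0]
wrist_force: [-0.2, 0.3, -1.7]
opening: 0.693
time: 5.2
tool_pos: [0.449, -0.3242, 0.1592]
tcp_rot: [-0.001, 0.653, 0.757, -0.0]
wrist_force: [0.2, 0.0, -2.1]
opening: 0.693
t 5.2 pos [ 449.  -324.2  159.2] yaw 98.42 tilt [-0.0024  0.0017] open 0.693 F [ 0.2  0.  -2.1] j [-0.75  0.3   1.66 -0.    1.19 -2.47]
shift [ 23.1 -68.7  59.4] rot [-0.002 -0.002 -0.001]
after turn shift [ 23.3 -68.8  59.2]
(array([ 359. , -315.2]), np.float64(8.1), array([116.9, 109.3]), 'long-axis yaw', -81.2, 'n', 24034)
pale (array([ 364.8, -314.2]), np.float64(8.4), array([79.2, 58.1]), 'long-axis yaw', 8.9, 'n', 8824)
```

View pics/w3.png

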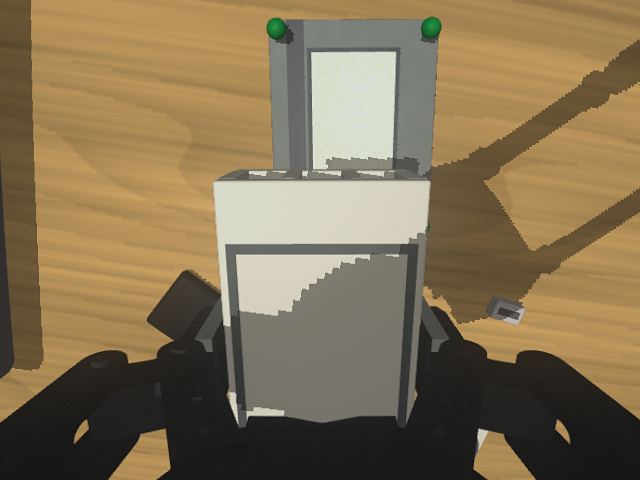

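The wrist view shows the board's base-side end and trees at (275,28) and (431,28), with the pale outline at (353,110). The held piece is straight in the jaws. From the visible end and the known length, the board centre is (379,-312) with yaw 8.8°, within 2 mm of the top view.

```bash
python3 -m handwheel '[{"tx":11,"ty":-34,"tz":20,"ax":0,"ay":0,"az":0,"fingers":0.4},{"tx":11.3,"ty":-33.5,"tz":20,"ax":0,"ay":0,"az":-0.006,"fingers":0.4},{"tx":0,"ty":0,"tz":35,"ax":0,"ay":0,"az":0,"fingers":0.4},{"tx":0,"ty":0,"tz":40,"ax":0,"ay":0,"az":0,"fingers":0.4},{"tx":0,"ty":0,"tz":15,"ax":0,"ay":0,"az":0,"fingers":0.4}]'
python3 -m handwheel '[{"tx":0,"ty":0,"tz":4,"ax":0,"ay":0,"az":0,"fingers":0.4},{"tx":0,"ty":0,"tz":3,"ax":0,"ay":0,"az":0,"fingers":0.4},{"tx":0,"ty":0,"tz":2,"ax":0,"ay":0,"az":0,"fingers":0.4},{"tx":0,"ty":0,"tz":1,"ax":0,"ay":0,"az":0,"fingers":0.4},{"tx":0,"ty":0,"tz":0,"ax":0,"ay":0,"az":0,"fingers":0.4}]'
python3 go.py 379 -312 8 98.8
```

```text
time: 5.75
tool_pos: [0.3781, -0.3099, 0.0273]
tcp_rot: [-0.003, 0.651, 0.759, 0.0]
wrist_force: [-0.3, 0.9, -2.5]
opening: 0.691
time: 6.25
tool_pos: [0.3812, -0.3125, 0.021]
tcp_rot: [0.001, 0.651, 0.759, -0.0]
wrist_force: [-0.3, -0.2, -2.7]
opening: 0.696
t 6.25 pos [ 381.2 -312.5   21. ] yaw 98.83 tilt [ 0.0011 -0.0011] open 0.696 F [-0.3 -0.2 -2.7] j [-0.83  0.37  1.97  0.    0.79 -2.55]
shift [ 0.9 -2.2 13. ] rot [0.001 0.001 0.001]
after turn shift [ 0.9 -2.1 13. ]
```

```bash
python3 -m handwheel '[{"tx":0.5,"ty":-1,"tz":3,"ax":0,"ay":0,"az":0,"fingers":0.4},{"tx":0,"ty":0,"tz":2,"ax":0,"ay":0,"az":0,"fingers":0.4},{"tx":0,"ty":0,"tz":2,"ax":0,"ay":0,"az":0,"fingers":0.4},{"tx":0,"ty":0,"tz":1,"ax":0,"ay":0,"az":0,"fingers":0.4},{"tx":0,"ty":0,"tz":0,"ax":0,"ay":0,"az":0,"fingers":0.4}]'
python3 -m handwheel '[{"tx":0,"ty":0,"tz":1,"ax":0,"ay":0,"az":0,"fingers":0.4},{"tx":0,"ty":0,"tz":0,"ax":0,"ay":0,"az":0,"fingers":0.4},{"tx":0,"ty":0,"tz":1,"ax":0,"ay":0,"az":0,"fingers":0.4},{"tx":0,"ty":0,"tz":0,"ax":0,"ay":0,"az":0,"fingers":0.4},{"tx":0,"ty":0,"tz":0,"ax":0,"ay":0,"az":0,"fingers":0.4}]'
python3 go.py 379 -312 8 98.8
```

```text
time: 6.75
tool_pos: [0.3796, -0.3117, 0.012]
tcp_rot: [-0.0, 0.651, 0.759, 0.0]
wrist_force: [-0.3, -0.5, -2.7]
opening: 0.694
time: 7.25
tool_pos: [0.3797, -0.3118, 0.0102]
tcp_rot: [-0.0, 0.651, 0.759, 0.0]
wrist_force: [0.3, 1.3, -1.4]
opening: 0.698
t 7.25 pos [ 379.7 -311.8   10.2] yaw 98.84 tilt [0.     0.0001] open 0.698 F [ 0.3  1.3 -1.4] j [-0.83  0.39  1.99  0.    0.77 -2.55]
shift [-0.1 -0.8  2.2] rot [ 0.    -0.     0.001]
after turn shift [-0.1 -0.8  2.2]
```

```bash
python3 -m handwheel '[{"tx":0,"ty":-0.5,"tz":1,"ax":0,"ay":0,"az":0,"fingers":0.4},{"tx":0,"ty":0,"tz":0,"ax":0,"ay":0,"az":0,"fingers":0.4},{"tx":0,"ty":0,"tz":0,"ax":0,"ay":0,"az":0,"fingers":0.4},{"tx":0,"ty":0,"tz":0,"ax":0,"ay":0,"az":0,"fingers":0.4},{"tx":0,"ty":0,"tz":0,"ax":0,"ay":0,"az":0,"fingers":0.4}]'
python3 -m handwheel '[{"tx":0,"ty":0,"tz":1,"ax":0,"ay":0,"az":0,"fingers":0.4},{"tx":0,"ty":0,"tz":0,"ax":0,"ay":0,"az":0,"fingers":0.4},{"tx":0,"ty":0,"tz":0,"ax":0,"ay":0,"az":0,"fingers":0.4},{"tx":0,"ty":0,"tz":0,"ax":0,"ay":0,"az":0,"fingers":0.4},{"tx":0,"ty":0,"tz":0,"ax":0,"ay":0,"az":0,"fingers":0.4}]'
python3 go.py 379 -312 8 98.8
```

```text
time: 7.75
tool_pos: [0.3793, -0.3119, 0.0093]
tcp_rot: [0.0, 0.651, 0.759, 0.0]
wrist_force: [0.5, 0.7, -2.0]
opening: 0.692
time: 8.25
tool_pos: [0.3792, -0.3118, 0.0083]
tcp_rot: [-0.0, 0.651, 0.759, 0.0]
wrist_force: [-0.5, -0.6, -2.2]
opening: 0.694
t 8.25 pos [ 379.2 -311.8    8.3] yaw 98.83 tilt [0.     0.0001] open 0.694 F [-0.5 -0.6 -2.2] j [-0.83  0.39  1.99  0.    0.76 -2.56]
shift [-0.1 -0.3  0.3] rot [ 0.    -0.     0.001]
after turn shift [-0.1 -0.3  0.3]
```

```bash
python3 -m handwheel '[{"tx":0,"ty":0,"tz":1,"ax":0,"ay":0,"az":0,"fingers":0.4},{"tx":0,"ty":0,"tz":0,"ax":0,"ay":0,"az":0,"fingers":0.4},{"tx":0,"ty":0,"tz":0,"ax":0,"ay":0,"az":0,"fingers":0.4},{"tx":0,"ty":0,"tz":0,"ax":0,"ay":0,"az":0,"fingers":0.4},{"tx":0,"ty":0,"tz":0,"ax":0,"ay":0,"az":0,"fingers":0.4}]'
python3 -m handwheel '[{"tx":0,"ty":0,"tz":1,"ax":0,"ay":0,"az":0,"fingers":0.4},{"tx":0,"ty":0,"tz":0,"ax":0,"ay":0,"az":0,"fingers":0.4},{"tx":0,"ty":0,"tz":0,"ax":0,"ay":0,"az":0,"fingers":0.4},{"tx":0,"ty":0,"tz":0,"ax":0,"ay":0,"az":0,"fingers":0.4},{"tx":0,"ty":0,"tz":0,"ax":0,"ay":0,"az":0,"fingers":0.4}]'
python3 go.py 379 -312 8 98.8
```

```text
time: 8.75
tool_pos: [0.3793, -0.3119, 0.0078]
tcp_rot: [0.0, 0.651, 0.759, 0.0]
wrist_force: [-1.1, 0.3, 5.7]
opening: 0.691
time: 9.25
tool_pos: [0.3793, -0.312, 0.0078]
tcp_rot: [0.0, 0.651, 0.759, -0.0]
wrist_force: [-3.2, 2.0, 14.1]
opening: 0.696
t 9.25 pos [ 379.3 -312.     7.8] yaw 98.84 tilt [ 0.0006 -0.0005] open 0.696 F [-3.2  2.  14.1] j [-0.83  0.39  1.99  0.    0.76 -2.56]
shift [ 0.  -0.3 -0.2] rot [0.    0.001 0.001]
after turn shift [ 0.  -0.3 -0.2]
```

The piece is in contact at TCP z 7.8 with 6–14 N. I release, raise and check it.

```bash
python3 -m handwheel '[{"tx":0,"ty":0,"tz":-1.5,"ax":0,"ay":0,"az":0,"fingers":0.4},{"tx":0,"ty":0,"tz":0,"ax":0,"ay":0,"az":0,"fingers":1},{"tx":0,"ty":0,"tz":0,"ax":0,"ay":0,"az":0,"fingers":1},{"tx":0,"ty":0,"tz":0,"ax":0,"ay":0,"az":0,"fingers":1},{"tx":0,"ty":0,"tz":0,"ax":0,"ay":0,"az":0,"fingers":1}]'
python3 -m handwheel '[{"tx":0,"ty":0,"tz":-10,"ax":0,"ay":0,"az":0,"fingers":1},{"tx":0,"ty":0,"tz":-40,"ax":0,"ay":0,"az":0,"fingers":1},{"tx":0,"ty":0,"tz":-50,"ax":0,"ay":0,"az":0,"fingers":1},{"tx":0,"ty":0,"tz":-50,"ax":0,"ay":0,"az":0,"fingers":1},{"tx":0,"ty":0,"tz":-40,"ax":0,"ay":0,"az":0,"fingers":1}]'
python3 - <<'E'
from meas import *
im,d,W=cloud("wrist"); save(im,"pics/w4.png"); np.savez("w4.npz",im=im,W=W)
print("piece",rect(W,im,320,240,239,.037,.05))
b=(W[...,2]>.004)&(W[...,2]<.013)|(W[...,2]>.037)&(W[...,2]<.05)
Wb=W.copy(); Wb[...,2]=np.where(b,.01,0); print("board",rect(Wb,im,320,240,239,.004,.013))
E
python3 go.py 616.5 -190.9 190 81.8
```

```text
time: 9.75
tool_pos: [0.3793, -0.3119, 0.0076]
tcp_rot: [-0.0, 0.651, 0.759, 0.0]
wrist_force: [-0.3, -0.0, -0.6]
opening: 0.998
time: 10.25
tool_pos: [0.3796, -0.3122, 0.2015]
tcp_rot: [0.002, 0.651, 0.759, -0.0]
wrist_force: [0.5, -0.6, -0.3]
opening: 1.001
piece (array([ 379.7, -312.4]), np.float64(42.1), array([109.8,  60.1]), 'long-axis yaw', 8.8, 'n', 10579)
board (array([ 379.8, -312.1]), np.float64(10.0), array([150.6, 116.6]), 'long-axis yaw', 8.8, 'n', 22237)
t 10.3 pos [ 382.2 -315.   207.6] yaw 98.84 tilt [ 0.0105 -0.0113] open 1.003 F [ 1.5 -1.2  3.9] j [-0.83  0.16  1.72  0.    1.25 -2.56]
shift [ 86.8 250.4  18.7] rot [0.01  0.011 0.298]
after turn shift [156.2 214.2  17.6]
```

View pics/w4.png

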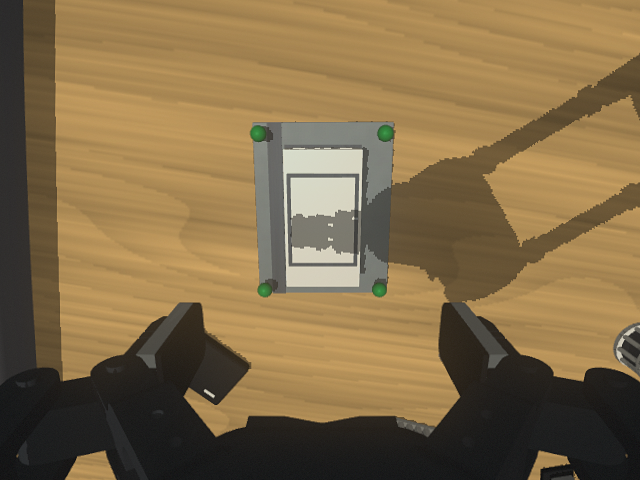

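The ground floor sits at (379.7,-312.4) with the board at (379.8,-312.1). Both have yaw 8.8° and the top is at z 42, so it is placed right. In the picture it lies inside the outline at (323,218) with all trees untouched. Next is the upper floor.

```bash
python3 -m handwheel '[{"tx":14.5,"ty":42,"tz":0,"ax":0,"ay":0,"az":0,"fingers":1},{"tx":14.5,"ty":42,"tz":0,"ax":0,"ay":0,"az":0,"fingers":1},{"tx":14.5,"ty":42,"tz":0,"ax":0,"ay":0,"az":0,"fingers":1},{"tx":14.5,"ty":42,"tz":0,"ax":0,"ay":0,"az":0,"fingers":1},{"tx":14.5,"ty":42,"tz":0,"ax":0,"ay":0,"az":0,"fingers":1}]'
python3 -m handwheel '[{"tx":14,"ty":41,"tz":0,"ax":0,"ay":0,"az":0.1,"fingers":1},{"tx":0,"ty":0,"tz":0,"ax":0,"ay":0,"az":0.1,"fingers":1},{"tx":0,"ty":0,"tz":0,"ax":0,"ay":0,"az":0.098,"fingers":1},{"tx":0,"ty":0,"tz":0,"ax":0,"ay":0,"az":0,"fingers":1},{"tx":0,"ty":0,"tz":0,"ax":0,"ay":0,"az":0,"fingers":1}]'
python3 - <<'E'
from meas import *
im,d,W=cloud("wrist"); save(im,"pics/w5.png"); np.savez("w5.npz",im=im,W=W)
print("upper",rect(W,im,320,210,120,.025,.035))
E
python3 go.py 618 -190.9 0 81.8
```

```text
time: 10.8
tool_pos: [0.5769, -0.2069, 0.1982]
tcp_rot: [0.0, 0.651, 0.76, -0.0]
wrist_force: [1.6, -0.6, -0.1]
opening: 1.001
time: 11.3
tool_pos: [0.6138, -0.1878, 0.1979]
tcp_rot: [-0.0, 0.755, 0.655, 0.0]
wrist_force: [0.6, -0.1, 0.3]
opening: 0.999
upper (array([ 620. , -190.6]), np.float64(30.1), array([70.2, 52. ]), 'long-axis yaw', -8.8, 'n', 5465)
t 11.35 pos [ 613.7 -187.9  197.9] yaw 81.84 tilt [0.0001 0.0001] open 1.001 F [-0.5  0.2 -0.5] j [-0.41  0.39  1.41  0.    1.34 -1.83]
shift [ -2.4   4.6 197.9] rot [ 0.    -0.     0.001]
after turn shift [ -2.3   4.6 197.9]
```

```bash
python3 -m handwheel '[{"tx":-1.8,"ty":6.6,"tz":40,"ax":0,"ay":0,"az":0.011,"fingers":1},{"tx":0,"ty":0,"tz":45,"ax":0,"ay":0,"az":0,"fingers":1},{"tx":0,"ty":0,"tz":45,"ax":0,"ay":0,"az":0,"fingers":1},{"tx":0,"ty":0,"tz":40,"ax":0,"ay":0,"az":0,"fingers":1},{"tx":0,"ty":0,"tz":22,"ax":0,"ay":0,"az":0,"fingers":1}]'
python3 -m handwheel '[{"tx":0,"ty":0,"tz":6,"ax":0,"ay":0,"az":0,"fingers":1},{"tx":0,"ty":0,"tz":0,"ax":0,"ay":0,"az":0,"fingers":0.6},{"tx":0,"ty":0,"tz":0,"ax":0,"ay":0,"az":0,"fingers":0.4},{"tx":0,"ty":0,"tz":0,"ax":0,"ay":0,"az":0,"fingers":0.4},{"tx":0,"ty":0,"tz":0,"ax":0,"ay":0,"az":0,"fingers":0.4}]' 50
python3 -m handwheel '[{"tx":0,"ty":0,"tz":0,"ax":0,"ay":0,"az":0,"fingers":0.4},{"tx":0,"ty":0,"tz":0,"ax":0,"ay":0,"az":0,"fingers":0.4},{"tx":0,"ty":0,"tz":0,"ax":0,"ay":0,"az":0,"fingers":0.4},{"tx":0,"ty":0,"tz":0,"ax":0,"ay":0,"az":0,"fingers":0.4},{"tx":0,"ty":0,"tz":0,"ax":0,"ay":0,"az":0,"fingers":0.4}]'
python3 go.py 380 -312.4 150 98.8
```

```text
time: 11.85
tool_pos: [0.6177, -0.19, 0.0024]
tcp_rot: [-0.002, 0.759, 0.651, -0.001]
wrist_force: [-0.8, -0.1, 0.3]
opening: 0.999
time: 12.35
tool_pos: [0.6218, -0.1913, 0.002]
tcp_rot: [0.002, 0.76, 0.65, 0.001]
wrist_force: [-0.1, -1.1, 5.5]
opening: 0.599
time: 12.85
tool_pos: [0.6218, -0.1913, 0.0021]
tcp_rot: [0.002, 0.76, 0.65, 0.001]
wrist_force: [0.2, -1.1, 7.3]
opening: 0.597
t 12.85 pos [ 621.8 -191.3    2.1] yaw 81.14 tilt [ 0.004  -0.0017] open 0.597 F [ 0.2 -1.1  7.3] j [-0.41  0.57  1.63 -0.    0.93 -1.82]
shift [-157.1 -219.6 -148.7] rot [ 0.004  0.002 -0.308]
after turn shift [ -82.7 -257.5 -147.9]
```

The tips are touching the desk (7 N) and are level with the underside, so they would land on the ground floor roof when placing. I regrip 5 mm higher.

```bash
python3 -m handwheel '[{"tx":0,"ty":0,"tz":-2,"ax":0,"ay":0,"az":0,"fingers":0.8},{"tx":0,"ty":0,"tz":-5,"ax":0,"ay":0,"az":0,"fingers":0.8},{"tx":0,"ty":0,"tz":0,"ax":0,"ay":0,"az":0,"fingers":0.8},{"tx":0,"ty":0,"tz":0,"ax":0,"ay":0,"az":0,"fingers":0.4},{"tx":0,"ty":0,"tz":0,"ax":0,"ay":0,"az":0,"fingers":0.4}]' 50
python3 -m handwheel '[{"tx":0,"ty":0,"tz":0,"ax":0,"ay":0,"az":0,"fingers":0.4},{"tx":0,"ty":0,"tz":0,"ax":0,"ay":0,"az":0,"fingers":0.4},{"tx":0,"ty":0,"tz":0,"ax":0,"ay":0,"az":0,"fingers":0.4},{"tx":0,"ty":0,"tz":0,"ax":0,"ay":0,"az":0,"fingers":0.4},{"tx":0,"ty":0,"tz":0,"ax":0,"ay":0,"az":0,"fingers":0.4}]'
python3 go.py 380 -312.4 150 98.8
```

```text
time: 13.35
tool_pos: [0.6205, -0.1907, 0.0071]
tcp_rot: [0.0, 0.76, 0.65, 0.0]
wrist_force: [-0.4, -1.0, 5.4]
opening: 0.594
time: 13.85
tool_pos: [0.6205, -0.1906, 0.0071]
tcp_rot: [0.0, 0.76, 0.65, 0.0]
wrist_force: [0.1, -0.2, 5.8]
opening: 0.595
t 13.85 pos [ 620.5 -190.6    7.1] yaw 81.13 tilt [ 0.0006 -0.0001] open 0.595 F [ 0.1 -0.2  5.8] j [-0.41  0.57  1.63  0.    0.94 -1.82]
shift [-157.4 -218.8 -143. ] rot [ 0.001  0.    -0.308]
after turn shift [ -83.5 -256.3 -142.9]
```

```bash
python3 -m handwheel '[{"tx":0,"ty":0,"tz":-10,"ax":0,"ay":0,"az":0,"fingers":0.4},{"tx":0,"ty":0,"tz":-40,"ax":0,"ay":0,"az":0,"fingers":0.4},{"tx":0,"ty":0,"tz":-45,"ax":0,"ay":0,"az":0,"fingers":0.4},{"tx":-15,"ty":-20,"tz":-15,"ax":0,"ay":0,"az":0,"fingers":0.4},{"tx":-25,"ty":-35,"tz":0,"ax":0,"ay":0,"az":0,"fingers":0.4}]'
python3 -m handwheel '[{"tx":-26,"ty":-36,"tz":0,"ax":0,"ay":0,"az":0,"fingers":0.4},{"tx":-26,"ty":-36,"tz":0,"ax":0,"ay":0,"az":0,"fingers":0.4},{"tx":-26,"ty":-36,"tz":0,"ax":0,"ay":0,"az":0,"fingers":0.4},{"tx":-22,"ty":-32,"tz":0,"ax":0,"ay":0,"az":0,"fingers":0.4},{"tx":-17.4,"ty":-23.8,"tz":0,"ax":0,"ay":0,"az":-0.1,"fingers":0.4}]'
python3 -m handwheel '[{"tx":0,"ty":0,"tz":10,"ax":0,"ay":0,"az":-0.104,"fingers":0.4},{"tx":0,"ty":0,"tz":10,"ax":0,"ay":0,"az":-0.104,"fingers":0.4},{"tx":0,"ty":0,"tz":10,"ax":0,"ay":0,"az":0,"fingers":0.4},{"tx":0,"ty":0,"tz":0,"ax":0,"ay":0,"az":0,"fingers":0.4},{"tx":0,"ty":0,"tz":0,"ax":0,"ay":0,"az":0,"fingers":0.4}]'
python3 go.py 379.7 -312.4 49.1 98.8
```

```text
time: 14.35
tool_pos: [0.5632, -0.2223, 0.1201]
tcp_rot: [0.004, 0.759, 0.651, 0.002]
wrist_force: [0.2, -0.8, -1.5]
opening: 0.599
time: 14.85
tool_pos: [0.3771, -0.3123, 0.1165]
tcp_rot: [-0.001, 0.726, 0.688, -0.0]
wrist_force: [1.3, -0.5, -0.9]
opening: 0.594
time: 15.35
tool_pos: [0.3798, -0.312, 0.0865]
tcp_rot: [-0.0, 0.651, 0.759, 0.0]
wrist_force: [1.5, 0.2, -0.4]
opening: 0.601
t 15.35 pos [ 379.8 -312.    86.5] yaw 98.72 tilt [-0.0006  0.0008] open 0.601 F [ 1.5  0.2 -0.4] j [-0.83  0.28  1.9   0.    0.96 -2.55]
shift [-0.4 -0.1 37.4] rot [-0.    -0.001 -0.001]
after turn shift [-0.3 -0.2 37.4]
```

```bash
python3 -m handwheel '[{"tx":-0.3,"ty":0,"tz":18,"ax":0,"ay":0,"az":0,"fingers":0.4},{"tx":0,"ty":0,"tz":10,"ax":0,"ay":0,"az":0,"fingers":0.4},{"tx":0,"ty":0,"tz":4,"ax":0,"ay":0,"az":0,"fingers":0.4},{"tx":0,"ty":0,"tz":2,"ax":0,"ay":0,"az":0,"fingers":0.4},{"tx":0,"ty":0,"tz":0,"ax":0,"ay":0,"az":0,"fingers":0.4}]'
python3 -m handwheel '[{"tx":0,"ty":0,"tz":1,"ax":0,"ay":0,"az":0,"fingers":0.4},{"tx":0,"ty":0,"tz":0.5,"ax":0,"ay":0,"az":0,"fingers":0.4},{"tx":0,"ty":0,"tz":0.5,"ax":0,"ay":0,"az":0,"fingers":0.4},{"tx":0,"ty":0,"tz":0.5,"ax":0,"ay":0,"az":0,"fingers":0.4},{"tx":0,"ty":0,"tz":0,"ax":0,"ay":0,"az":0,"fingers":0.4}]'
python3 -m handwheel '[{"tx":0,"ty":0,"tz":0,"ax":0,"ay":0,"az":0,"fingers":0.4},{"tx":0,"ty":0,"tz":0.5,"ax":0,"ay":0,"az":0,"fingers":0.4},{"tx":0,"ty":0,"tz":0,"ax":0,"ay":0,"az":0,"fingers":0.4},{"tx":0,"ty":0,"tz":0.5,"ax":0,"ay":0,"az":0,"fingers":0.4},{"tx":0,"ty":0,"tz":0,"ax":0,"ay":0,"az":0,"fingers":0.4}]'
python3 go.py 379.7 -312.4 49.1 98.8
```

```text
time: 15.85
tool_pos: [0.38, -0.3127, 0.0528]
tcp_rot: [-0.0, 0.651, 0.759, 0.0]
wrist_force: [-0.4, -0.5, -1.5]
opening: 0.594
time: 16.35
tool_pos: [0.3798, -0.3126, 0.0503]
tcp_rot: [0.0, 0.651, 0.759, 0.0]
wrist_force: [-0.7, -0.3, -0.9]
opening: 0.601
time: 16.85
tool_pos: [0.3798, -0.3126, 0.0492]
tcp_rot: [-0.0, 0.651, 0.759, 0.0]
wrist_force: [-0.6, 0.9, -0.6]
opening: 0.599
t 16.85 pos [ 379.8 -312.6   49.2] yaw 98.78 tilt [-0.0001  0.0002] open 0.599 F [-0.6  0.9 -0.6] j [-0.83  0.33  1.94  0.    0.87 -2.55]
shift [ 0.2 -0.1  0.1] rot [-0. -0. -0.]
after turn shift [ 0.2 -0.1  0.1]
```

```bash
python3 -m handwheel '[{"tx":0,"ty":0,"tz":0.5,"ax":0,"ay":0,"az":0,"fingers":0.4},{"tx":0,"ty":0,"tz":0,"ax":0,"ay":0,"az":0,"fingers":0.4},{"tx":0,"ty":0,"tz":0.5,"ax":0,"ay":0,"az":0,"fingers":0.4},{"tx":0,"ty":0,"tz":0,"ax":0,"ay":0,"az":0,"fingers":0.4},{"tx":0,"ty":0,"tz":0,"ax":0,"ay":0,"az":0,"fingers":0.4}]'
python3 go.py 379.7 -312.4 49.1 98.8
```

```text
time: 17.35
tool_pos: [0.3799, -0.3127, 0.0491]
tcp_rot: [0.0, 0.651, 0.759, 0.0]
wrist_force: [-1.0, 0.8, 7.3]
opening: 0.601
t 17.35 pos [ 379.9 -312.7   49.1] yaw 98.78 tilt [ 0.0003 -0.0002] open 0.601 F [-1.   0.8  7.3] j [-0.83  0.33  1.94  0.    0.87 -2.55]
shift [ 0.3 -0.1 -0. ] rot [ 0.  0. -0.]
after turn shift [ 0.3 -0.1 -0. ]
```

```bash
python3 -m handwheel '[{"tx":0,"ty":0,"tz":-0.8,"ax":0,"ay":0,"az":0,"fingers":0.4},{"tx":0,"ty":0,"tz":0,"ax":0,"ay":0,"az":0,"fingers":0.8},{"tx":0,"ty":0,"tz":0,"ax":0,"ay":0,"az":0,"fingers":1},{"tx":0,"ty":0,"tz":0,"ax":0,"ay":0,"az":0,"fingers":1},{"tx":0,"ty":0,"tz":0,"ax":0,"ay":0,"az":0,"fingers":1}]'
python3 -m handwheel '[{"tx":0,"ty":0,"tz":-10,"ax":0,"ay":0,"az":0,"fingers":1},{"tx":0,"ty":0,"tz":-40,"ax":0,"ay":0,"az":0,"fingers":1},{"tx":0,"ty":0,"tz":-50,"ax":0,"ay":0,"az":0,"fingers":1},{"tx":0,"ty":0,"tz":-50,"ax":0,"ay":0,"az":0,"fingers":1},{"tx":0,"ty":0,"tz":-5,"ax":0,"ay":0,"az":0,"fingers":1}]'
python3 - <<'E'
from meas import *
im,d,W=cloud("wrist"); save(im,"pics/w6.png"); np.savez("w6.npz",im=im,W=W)
print("upper",rect(W,im,320,240,239,.066,.08))
print("ground+",rect(W,im,320,240,239,.036,.08))
E
python3 go.py 462 18 200 98.8
```

```text
time: 17.85
tool_pos: [0.3799, -0.3126, 0.0489]
tcp_rot: [-0.0, 0.651, 0.759, 0.0]
wrist_force: [-0.8, -0.2, -0.2]
opening: 0.999
time: 18.35
tool_pos: [0.3827, -0.3157, 0.2114]
tcp_rot: [0.007, 0.651, 0.759, -0.001]
wrist_force: [-0.1, -0.5, -0.4]
opening: 1.001
upper (array([ 379.7, -313.2]), np.float64(72.1), array([70.1, 52.3]), 'long-axis yaw', 8.7, 'n', 6679)
ground+ (array([ 380.1, -312.4]), np.float64(71.6), array([110.2,  60.1]), 'long-axis yaw', 8.9, 'n', 10075)
t 18.4 pos [ 381.8 -314.7  209.2] yaw 98.78 tilt [ 0.007  -0.0076] open 0.998 F [-0.9 -0.6  0.3] j [-0.83  0.16  1.71  0.    1.25 -2.55]
shift [316.6 130.    7.2] rot [ 0.006  0.009 -0.   ]
after turn shift [316.5 130.2   9.2]
```

View pics/w6.png

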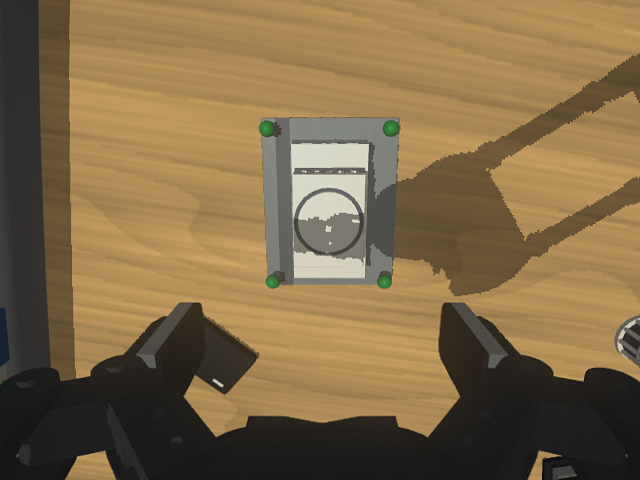

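The upper floor is centred within 1 mm with its top at z 72, and its circle shows at (328,221). Next is the drum.

```bash
python3 -m handwheel '[{"tx":39,"ty":16,"tz":0,"ax":0,"ay":0,"az":0,"fingers":1},{"tx":39,"ty":16,"tz":0,"ax":0,"ay":0,"az":0,"fingers":1},{"tx":39,"ty":16,"tz":0,"ax":0,"ay":0,"az":0,"fingers":1},{"tx":39,"ty":16,"tz":0,"ax":0,"ay":0,"az":0,"fingers":1},{"tx":39,"ty":16,"tz":0,"ax":0,"ay":0,"az":0,"fingers":1}]'
python3 -m handwheel '[{"tx":42,"ty":17,"tz":0,"ax":0,"ay":0,"az":0,"fingers":1},{"tx":42,"ty":17,"tz":0,"ax":0,"ay":0,"az":0,"fingers":1},{"tx":38,"ty":16,"tz":0,"ax":0,"ay":0,"az":0,"fingers":1},{"tx":0,"ty":0,"tz":0,"ax":0,"ay":0,"az":0,"fingers":1},{"tx":0,"ty":0,"tz":0,"ax":0,"ay":0,"az":0,"fingers":1}]'
python3 - <<'E'
from meas import *
im,d,W=cloud("wrist"); save(im,"pics/w7.png"); np.savez("w7.npz",im=im,W=W)
print("drum",rect(W,im,320,210,120,.032,.04))
E
python3 go.py 462 18 10 98.8
```

```text
time: 18.9
tool_pos: [0.4283, -0.1058, 0.203]
tcp_rot: [-0.001, 0.651, 0.759, -0.0]
wrist_force: [0.6, 0.0, 0.0]
opening: 0.998
time: 19.4
tool_pos: [0.459, 0.0211, 0.203]
tcp_rot: [-0.001, 0.65, 0.76, -0.001]
wrist_force: [-0.6, -0.4, -0.4]
opening: 0.999
drum (array([463.9,  17.9]), np.float64(35.9), array([47.6, 46.8]), 'long-axis yaw', 7.9, 'n', 2754)
t 19.45 pos [459.1  20.2 203.2] yaw 98.83 tilt [-0.0022 -0.0006] open 0.998 F [ 0.6 -0.1 -0.1] j [-0.11  0.12  1.78 -0.    1.24 -1.83]
shift [ -2.6   3.  193.2] rot [-0.002  0.     0.001]
after turn shift [ -2.6   2.5 193.2]
```

```bash
python3 -m handwheel '[{"tx":-3,"ty":4.4,"tz":40,"ax":0,"ay":0,"az":0,"fingers":1},{"tx":0,"ty":0,"tz":45,"ax":0,"ay":0,"az":0,"fingers":1},{"tx":0,"ty":0,"tz":45,"ax":0,"ay":0,"az":0,"fingers":1},{"tx":0,"ty":0,"tz":40,"ax":0,"ay":0,"az":0,"fingers":1},{"tx":0,"ty":0,"tz":20,"ax":0,"ay":0,"az":0,"fingers":1}]'
python3 -m handwheel '[{"tx":0,"ty":0,"tz":3,"ax":0,"ay":0,"az":0,"fingers":1},{"tx":0,"ty":0,"tz":0,"ax":0,"ay":0,"az":0,"fingers":0.6},{"tx":0,"ty":0,"tz":0,"ax":0,"ay":0,"az":0,"fingers":0.35},{"tx":0,"ty":0,"tz":0,"ax":0,"ay":0,"az":0,"fingers":0.35},{"tx":0,"ty":0,"tz":0,"ax":0,"ay":0,"az":0,"fingers":0.35}]' 40
python3 -m handwheel '[{"tx":0,"ty":0,"tz":0,"ax":0,"ay":0,"az":0,"fingers":0.35},{"tx":0,"ty":0,"tz":0,"ax":0,"ay":0,"az":0,"fingers":0.35},{"tx":0,"ty":0,"tz":0,"ax":0,"ay":0,"az":0,"fingers":0.35},{"tx":0,"ty":0,"tz":0,"ax":0,"ay":0,"az":0,"fingers":0.35},{"tx":0,"ty":0,"tz":0,"ax":0,"ay":0,"az":0,"fingers":0.35}]'
python3 go.py 379.7 -313 160 98.8
```

```text
time: 19.95
tool_pos: [0.4617, 0.0166, 0.0109]
tcp_rot: [-0.002, 0.652, 0.758, -0.002]
wrist_force: [-0.3, 0.1, -0.2]
opening: 1.004
time: 20.45
tool_pos: [0.4662, 0.0177, 0.0128]
tcp_rot: [0.002, 0.651, 0.759, 0.001]
wrist_force: [-1.0, -1.2, 6.8]
opening: 0.547
time: 20.95
tool_pos: [0.4662, 0.0177, 0.0128]
tcp_rot: [0.002, 0.651, 0.759, 0.001]
wrist_force: [-0.8, -3.2, 7.1]
opening: 0.545
t 20.95 pos [466.2  17.7  12.8] yaw 98.81 tilt [ 0.0038 -0.0011] open 0.545 F [-0.8 -3.2  7.1] j [-0.11  0.35  2.04 -0.    0.74 -1.83]
shift [-313.8 -135.6 -147.2] rot [0.004 0.002 0.   ]
after turn shift [-313.6 -136.  -147.2]
```

```bash
python3 -m handwheel '[{"tx":0,"ty":0,"tz":-10,"ax":0,"ay":0,"az":0,"fingers":0.35},{"tx":0,"ty":0,"tz":-40,"ax":0,"ay":0,"az":0,"fingers":0.35},{"tx":0,"ty":0,"tz":-45,"ax":0,"ay":0,"az":0,"fingers":0.35},{"tx":-15,"ty":-6.4,"tz":-35,"ax":0,"ay":0,"az":0,"fingers":0.35},{"tx":-30,"ty":-12.8,"tz":-15,"ax":0,"ay":0,"az":0,"fingers":0.35}]'
python3 -m handwheel '[{"tx":-40,"ty":-17,"tz":0,"ax":0,"ay":0,"az":0,"fingers":0.35},{"tx":-40,"ty":-17,"tz":0,"ax":0,"ay":0,"az":0,"fingers":0.35},{"tx":-40,"ty":-17,"tz":0,"ax":0,"ay":0,"az":0,"fingers":0.35},{"tx":-40,"ty":-17,"tz":0,"ax":0,"ay":0,"az":0,"fingers":0.35},{"tx":-40,"ty":-17,"tz":0,"ax":0,"ay":0,"az":0,"fingers":0.35}]'
python3 -m handwheel '[{"tx":-35,"ty":-15,"tz":0,"ax":0,"ay":0,"az":0,"fingers":0.35},{"tx":-22,"ty":-9,"tz":0,"ax":0,"ay":0,"az":0,"fingers":0.35},{"tx":-10,"ty":-4,"tz":0,"ax":0,"ay":0,"az":0,"fingers":0.35},{"tx":0,"ty":0,"tz":0,"ax":0,"ay":0,"az":0,"fingers":0.35},{"tx":0,"ty":0,"tz":0,"ax":0,"ay":0,"az":0,"fingers":0.35}]'
python3 go.py 381.2 -312.8 84.8 98.8
```

```text
time: 21.45
tool_pos: [0.455, -0.0286, 0.1607]
tcp_rot: [0.003, 0.65, 0.76, 0.002]
wrist_force: [1.6, -1.3, -0.1]
opening: 0.549
time: 21.95
tool_pos: [0.3985, -0.2411, 0.1571]
tcp_rot: [0.001, 0.651, 0.759, 0.0]
wrist_force: [1.0, -0.3, -0.4]
opening: 0.548
time: 22.45
tool_pos: [0.3817, -0.309, 0.1562]
tcp_rot: [-0.0, 0.651, 0.759, 0.001]
wrist_force: [0.4, 0.3, -0.4]
opening: 0.547
t 22.45 pos [ 381.7 -309.   156.2] yaw 98.79 tilt [0.     0.0014] open 0.547 F [ 0.4  0.3 -0.4] j [-0.82  0.21  1.8   0.    1.14 -2.55]
shift [-3.8 -1.1 71.4] rot [ 0.    -0.001 -0.   ]
after turn shift [-3.7 -1.1 71.4]
```

```bash
python3 -m handwheel '[{"tx":-3.7,"ty":-1,"tz":20,"ax":0,"ay":0,"az":0,"fingers":0.35},{"tx":0,"ty":0,"tz":25,"ax":0,"ay":0,"az":0,"fingers":0.35},{"tx":0,"ty":0,"tz":15,"ax":0,"ay":0,"az":0,"fingers":0.35},{"tx":0,"ty":0,"tz":5,"ax":0,"ay":0,"az":0,"fingers":0.35},{"tx":0,"ty":0,"tz":1,"ax":0,"ay":0,"az":0,"fingers":0.35}]'
python3 -m handwheel '[{"tx":0,"ty":0,"tz":1,"ax":0,"ay":0,"az":0,"fingers":0.35},{"tx":0,"ty":0,"tz":1,"ax":0,"ay":0,"az":0,"fingers":0.35},{"tx":0,"ty":0,"tz":0.5,"ax":0,"ay":0,"az":0,"fingers":0.35},{"tx":0,"ty":0,"tz":0,"ax":0,"ay":0,"az":0,"fingers":0.35},{"tx":0,"ty":0,"tz":0,"ax":0,"ay":0,"az":0,"fingers":0.35}]'
python3 -m handwheel '[{"tx":0,"ty":0,"tz":0.5,"ax":0,"ay":0,"az":0,"fingers":0.35},{"tx":0,"ty":0,"tz":0,"ax":0,"ay":0,"az":0,"fingers":0.35},{"tx":0,"ty":0,"tz":0.5,"ax":0,"ay":0,"az":0,"fingers":0.35},{"tx":0,"ty":0,"tz":0,"ax":0,"ay":0,"az":0,"fingers":0.35},{"tx":0,"ty":0,"tz":0,"ax":0,"ay":0,"az":0,"fingers":0.35}]'
python3 go.py 381.2 -312.8 84.8 98.8
```

```text
time: 22.95
tool_pos: [0.3814, -0.3127, 0.0898]
tcp_rot: [-0.001, 0.65, 0.76, 0.0]
wrist_force: [0.2, 0.7, -0.6]
opening: 0.547
time: 23.45
tool_pos: [0.3813, -0.3143, 0.0878]
tcp_rot: [0.0, 0.651, 0.759, 0.0]
wrist_force: [0.9, -0.2, 0.1]
opening: 0.548
time: 23.95
tool_pos: [0.3813, -0.3141, 0.0865]
tcp_rot: [-0.0, 0.651, 0.759, 0.0]
wrist_force: [0.4, 0.4, -0.1]
opening: 0.546
t 23.95 pos [ 381.3 -314.1   86.5] yaw 98.78 tilt [-0.0001  0.0002] open 0.546 F [ 0.4  0.4 -0.1] j [-0.83  0.29  1.89  0.    0.96 -2.55]
shift [1.3 0.1 1.7] rot [-0. -0. -0.]
after turn shift [1.3 0.1 1.7]
```

```bash
python3 -m handwheel '[{"tx":1.2,"ty":0,"tz":0.5,"ax":0,"ay":0,"az":0,"fingers":0.35},{"tx":0,"ty":0,"tz":0.5,"ax":0,"ay":0,"az":0,"fingers":0.35},{"tx":0,"ty":0,"tz":0,"ax":0,"ay":0,"az":0,"fingers":0.35},{"tx":0,"ty":0,"tz":0,"ax":0,"ay":0,"az":0,"fingers":0.35},{"tx":0,"ty":0,"tz":0,"ax":0,"ay":0,"az":0,"fingers":0.35}]'
python3 -m handwheel '[{"tx":0,"ty":0,"tz":0.5,"ax":0,"ay":0,"az":0,"fingers":0.35},{"tx":0,"ty":0,"tz":0,"ax":0,"ay":0,"az":0,"fingers":0.35},{"tx":0,"ty":0,"tz":0.5,"ax":0,"ay":0,"az":0,"fingers":0.35},{"tx":0,"ty":0,"tz":0,"ax":0,"ay":0,"az":0,"fingers":0.35},{"tx":0,"ty":0,"tz":0,"ax":0,"ay":0,"az":0,"fingers":0.35}]'
python3 go.py 381.2 -312.8 84.8 98.8
```

```text
time: 24.45
tool_pos: [0.3811, -0.313, 0.0856]
tcp_rot: [-0.0, 0.651, 0.759, 0.0]
wrist_force: [0.9, 0.2, 0.5]
opening: 0.546
time: 24.95
tool_pos: [0.3811, -0.313, 0.0848]
tcp_rot: [0.0, 0.651, 0.759, -0.0]
wrist_force: [-1.4, -0.1, 2.5]
opening: 0.549
t 24.95 pos [ 381.1 -313.    84.8] yaw 98.78 tilt [ 0.     -0.0001] open 0.549 F [-1.4 -0.1  2.5] j [-0.83  0.29  1.9  -0.    0.96 -2.55]
shift [ 0.2  0.1 -0. ] rot [ 0.  0. -0.]
after turn shift [ 0.2  0.1 -0. ]
```

```bash
python3 -m handwheel '[{"tx":0,"ty":0,"tz":-0.5,"ax":0,"ay":0,"az":0,"fingers":0.35},{"tx":0,"ty":0,"tz":0,"ax":0,"ay":0,"az":0,"fingers":0.8},{"tx":0,"ty":0,"tz":0,"ax":0,"ay":0,"az":0,"fingers":1},{"tx":0,"ty":0,"tz":0,"ax":0,"ay":0,"az":0,"fingers":1},{"tx":0,"ty":0,"tz":0,"ax":0,"ay":0,"az":0,"fingers":1}]'
python3 -m handwheel '[{"tx":0,"ty":0,"tz":-10,"ax":0,"ay":0,"az":0,"fingers":1},{"tx":0,"ty":0,"tz":-40,"ax":0,"ay":0,"az":0,"fingers":1},{"tx":0,"ty":0,"tz":-50,"ax":0,"ay":0,"az":0,"fingers":1},{"tx":0,"ty":0,"tz":-40,"ax":0,"ay":0,"az":0,"fingers":1},{"tx":0,"ty":0,"tz":-5,"ax":0,"ay":0,"az":0,"fingers":1}]'
python3 - <<'E'
from meas import *
im,d,W=cloud("wrist"); save(im,"pics/w8.png"); np.savez("w8.npz",im=im,W=W)
print("drum",rect(W,im,320,240,239,.102,.12))
print("upper+",rect(W,im,320,240,239,.066,.12))
E
python3 go.py 396 311.5 215 98.8
```

```text
time: 25.45
tool_pos: [0.3812, -0.313, 0.085]
tcp_rot: [0.0, 0.651, 0.759, 0.0]
wrist_force: [0.1, -0.4, -0.3]
opening: 0.999
time: 25.95
tool_pos: [0.3834, -0.3154, 0.2364]
tcp_rot: [0.006, 0.651, 0.759, -0.001]
wrist_force: [0.3, -0.9, -0.4]
opening: 0.999
drum (array([ 379. , -313.6]), np.float64(107.9), array([47.7, 47.3]), 'long-axis yaw', 9.1, 'n', 3612)
upper+ (array([ 379.6, -313.3]), np.float64(107.4), array([70. , 52.1]), 'long-axis yaw', 8.8, 'n', 5765)
t 26.0 pos [ 382.6 -314.6  234.5] yaw 98.78 tilt [ 0.006  -0.0064] open 1.005 F [ 0.1 -0.2  0.2] j [-0.83  0.15  1.67  0.    1.32 -2.55]
shift [616.8 108.7  15.6] rot [ 0.005  0.007 -0.   ]
after turn shift [616.7 109.   19.5]
```

View pics/w8.png

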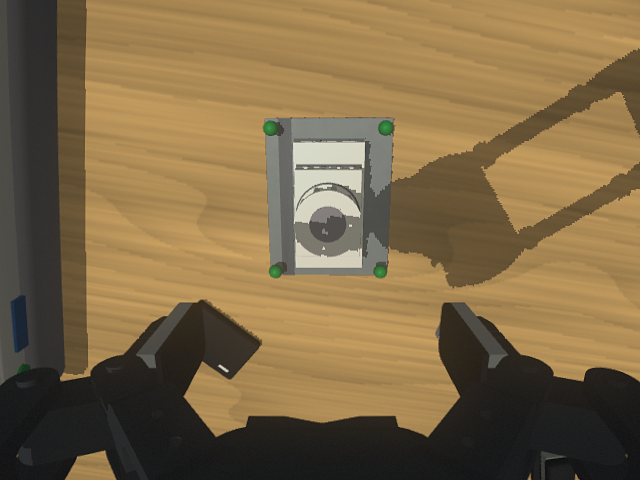

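The drum is centred within 1 mm with its top at z 108; its disc shows at (327,224). Next is the dome.

```bash
python3 -m handwheel '[{"tx":44,"ty":7.9,"tz":0,"ax":0,"ay":0,"az":0,"fingers":1},{"tx":44,"ty":7.9,"tz":0,"ax":0,"ay":0,"az":0,"fingers":1},{"tx":44,"ty":7.9,"tz":0,"ax":0,"ay":0,"az":0,"fingers":1},{"tx":44,"ty":7.9,"tz":0,"ax":0,"ay":0,"az":0,"fingers":1},{"tx":44,"ty":7.9,"tz":0,"ax":0,"ay":0,"az":0,"fingers":1}]'
python3 -m handwheel '[{"tx":44,"ty":7.9,"tz":0,"ax":0,"ay":0,"az":0,"fingers":1},{"tx":44,"ty":7.9,"tz":0,"ax":0,"ay":0,"az":0,"fingers":1},{"tx":44,"ty":7.9,"tz":0,"ax":0,"ay":0,"az":0,"fingers":1},{"tx":44,"ty":7.9,"tz":0,"ax":0,"ay":0,"az":0,"fingers":1},{"tx":44,"ty":7.9,"tz":0,"ax":0,"ay":0,"az":0,"fingers":1}]'
python3 -m handwheel '[{"tx":44,"ty":7.9,"tz":5,"ax":0,"ay":0,"az":0,"fingers":0.85},{"tx":44,"ty":7.9,"tz":5,"ax":0,"ay":0,"az":0,"fingers":0.85},{"tx":44,"ty":7.9,"tz":5,"ax":0,"ay":0,"az":0,"fingers":0.85},{"tx":42,"ty":7.9,"tz":5,"ax":0,"ay":0,"az":0,"fingers":0.85},{"tx":0,"ty":0,"tz":0,"ax":0,"ay":0,"az":0,"fingers":0.85}]'
python3 - <<'E'
from meas import *
im,d,W=cloud("wrist"); save(im,"pics/w9.png"); np.savez("w9.npz",im=im,W=W)
print("dome",rect(W,im,320,210,90,.015,.06)); print("ring",rect(W,im,320,210,90,.024,.031))
E
python3 go.py 396 311.5 11 98.8
```

```text
time: 26.5
tool_pos: [0.3854, -0.0875, 0.229]
tcp_rot: [-0.001, 0.651, 0.759, -0.0]
wrist_force: [2.5, -0.7, -0.2]
opening: 0.998
time: 27.0
tool_pos: [0.3908, 0.1356, 0.2292]
tcp_rot: [-0.001, 0.651, 0.759, -0.001]
wrist_force: [0.5, 0.7, -0.0]
opening: 0.999
time: 27.5
tool_pos: [0.3957, 0.3149, 0.208]
tcp_rot: [-0.001, 0.649, 0.761, -0.0]
wrist_force: [0.3, -0.2, 0.5]
opening: 0.849
dome (array([396. , 310.9]), np.float64(34.5), array([45., 45.]), 'long-axis yaw', -80.0, 'n', 2372)
ring (array([396. , 310.9]), np.float64(28.1), array([45., 45.]), 'long-axis yaw', -80.0, 'n', 634)
t 27.55 pos [395.5 312.2 208.3] yaw 99.01 tilt [-0.0031 -0.0016] open 0.849 F [-0.2 -1.2 -1.2] j [ 0.53  0.19  1.69  0.    1.27 -1.2 ]
shift [ -0.6   1.  197.3] rot [-0.003  0.001  0.004]
after turn shift [ -0.8   0.4 197.3]
```

View pics/w9.png

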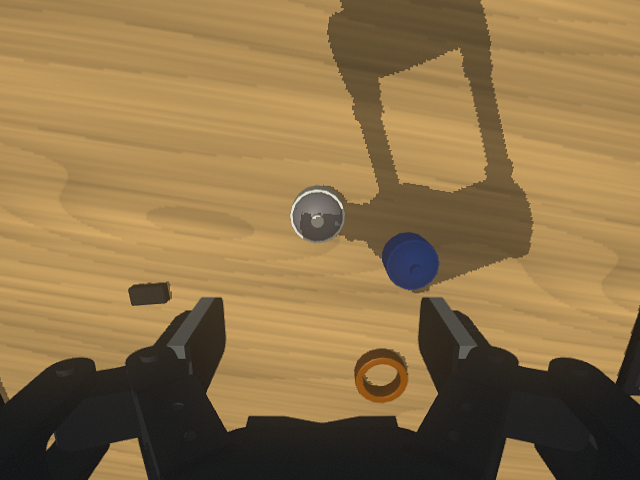

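The grey and white dome is at (318,214) and the blue decoy at (411,262), to the right of the descent path. The dome is at (396,310.9). I descend with the fingers at 0.85 and grip the ring.

```bash
python3 -m handwheel '[{"tx":-1.4,"ty":-0.5,"tz":40,"ax":0,"ay":0,"az":0,"fingers":0.85},{"tx":0,"ty":0,"tz":45,"ax":0,"ay":0,"az":0,"fingers":0.85},{"tx":0,"ty":0,"tz":45,"ax":0,"ay":0,"az":0,"fingers":0.85},{"tx":0,"ty":0,"tz":40,"ax":0,"ay":0,"az":0,"fingers":0.85},{"tx":0,"ty":0,"tz":26,"ax":0,"ay":0,"az":0,"fingers":0.85}]'
python3 -m handwheel '[{"tx":0,"ty":0,"tz":8,"ax":0,"ay":0,"az":0,"fingers":0.85},{"tx":0,"ty":0,"tz":0,"ax":0,"ay":0,"az":0,"fingers":0.6},{"tx":0,"ty":0,"tz":0,"ax":0,"ay":0,"az":0,"fingers":0.3},{"tx":0,"ty":0,"tz":0,"ax":0,"ay":0,"az":0,"fingers":0.3},{"tx":0,"ty":0,"tz":0,"ax":0,"ay":0,"az":0,"fingers":0.3}]' 40
python3 -m handwheel '[{"tx":0,"ty":0,"tz":0,"ax":0,"ay":0,"az":0,"fingers":0.3},{"tx":0,"ty":0,"tz":0,"ax":0,"ay":0,"az":0,"fingers":0.3},{"tx":0,"ty":0,"tz":0,"ax":0,"ay":0,"az":0,"fingers":0.3},{"tx":0,"ty":0,"tz":0,"ax":0,"ay":0,"az":0,"fingers":0.3},{"tx":0,"ty":0,"tz":0,"ax":0,"ay":0,"az":0,"fingers":0.3}]'
python3 go.py 380.5 -313.4 200 98.8
```

```text
time: 28.05
tool_pos: [0.3942, 0.3065, 0.0113]
tcp_rot: [-0.001, 0.651, 0.759, -0.003]
wrist_force: [-0.0, -0.7, -0.1]
opening: 0.849
time: 28.55
tool_pos: [0.3973, 0.3098, 0.0075]
tcp_rot: [0.0, 0.651, 0.759, 0.001]
wrist_force: [0.4, 0.6, -0.2]
opening: 0.519
time: 29.05
tool_pos: [0.3973, 0.3097, 0.0074]
tcp_rot: [0.001, 0.651, 0.759, 0.001]
wrist_force: [-0.5, -1.1, 6.5]
opening: 0.524
t 29.05 pos [397.3 309.7   7.4] yaw 98.79 tilt [0.0024 0.0011] open 0.524 F [-0.5 -1.1  6.5] j [ 0.52  0.4   1.97 -0.    0.77 -1.2 ]
shift [-613.1 -111.4 -193.3] rot [ 0.003 -0.001 -0.   ]
after turn shift [-613.2 -112.  -192.6]
```

```bash
python3 -m handwheel '[{"tx":0,"ty":0,"tz":-10,"ax":0,"ay":0,"az":0,"fingers":0.3},{"tx":0,"ty":0,"tz":-40,"ax":0,"ay":0,"az":0,"fingers":0.3},{"tx":0,"ty":0,"tz":-45,"ax":0,"ay":0,"az":0,"fingers":0.3},{"tx":-10,"ty":-1.8,"tz":-45,"ax":0,"ay":0,"az":0,"fingers":0.3},{"tx":-25,"ty":-4.5,"tz":-35,"ax":0,"ay":0,"az":0,"fingers":0.3}]'
python3 -m handwheel '[{"tx":-42,"ty":-7.6,"tz":0,"ax":0,"ay":0,"az":0,"fingers":0.3},{"tx":-44,"ty":-8,"tz":0,"ax":0,"ay":0,"az":0,"fingers":0.3},{"tx":-44,"ty":-8,"tz":0,"ax":0,"ay":0,"az":0,"fingers":0.3},{"tx":-44,"ty":-8,"tz":0,"ax":0,"ay":0,"az":0,"fingers":0.3},{"tx":-44,"ty":-8,"tz":0,"ax":0,"ay":0,"az":0,"fingers":0.3}]'
python3 -m handwheel '[{"tx":-44,"ty":-8,"tz":0,"ax":0,"ay":0,"az":0,"fingers":0.3},{"tx":-44,"ty":-8,"tz":0,"ax":0,"ay":0,"az":0,"fingers":0.3},{"tx":-44,"ty":-8,"tz":0,"ax":0,"ay":0,"az":0,"fingers":0.3},{"tx":-44,"ty":-8,"tz":0,"ax":0,"ay":0,"az":0,"fingers":0.3},{"tx":-44,"ty":-8,"tz":0,"ax":0,"ay":0,"az":0,"fingers":0.3}]'
python3 -m handwheel '[{"tx":-44,"ty":-8,"tz":0,"ax":0,"ay":0,"az":0,"fingers":0.3},{"tx":-44,"ty":-8,"tz":0,"ax":0,"ay":0,"az":0,"fingers":0.3},{"tx":-32,"ty":-6,"tz":0,"ax":0,"ay":0,"az":0,"fingers":0.3},{"tx":-16,"ty":-3,"tz":0,"ax":0,"ay":0,"az":0,"fingers":0.3},{"tx":0,"ty":0,"tz":0,"ax":0,"ay":0,"az":0,"fingers":0.3}]'
python3 go.py 380.1 -313.4 115.4 98.8
```

```text
time: 29.55
tool_pos: [0.3963, 0.275, 0.1845]
tcp_rot: [0.0, 0.65, 0.76, 0.002]
wrist_force: [0.5, -0.3, 0.3]
opening: 0.52
time: 30.05
tool_pos: [0.389, 0.0508, 0.1818]
tcp_rot: [0.0, 0.651, 0.759, 0.0]
wrist_force: [1.1, 0.3, -0.1]
opening: 0.525
time: 30.55
tool_pos: [0.3831, -0.1729, 0.1817]
tcp_rot: [0.0, 0.651, 0.759, 0.0]
wrist_force: [0.4, -0.5, -0.5]
opening: 0.521
time: 31.05
tool_pos: [0.3797, -0.3109, 0.1812]
tcp_rot: [0.0, 0.652, 0.758, 0.0]
wrist_force: [-0.2, 1.2, -0.5]
opening: 0.522
t 31.05 pos [ 379.7 -310.9  181.2] yaw 98.64 tilt [ 0.0002 -0.0001] open 0.522 F [-0.2  1.2 -0.5] j [-0.83  0.19  1.76  0.    1.2  -2.55]
shift [-2.5  0.  65.8] rot [ 0.     0.    -0.003]
after turn shift [-2.5  0.  65.8]
```

```bash
python3 -m handwheel '[{"tx":-1.2,"ty":0,"tz":20,"ax":0,"ay":0,"az":0,"fingers":0.3},{"tx":0,"ty":0,"tz":25,"ax":0,"ay":0,"az":0,"fingers":0.3},{"tx":0,"ty":0,"tz":12,"ax":0,"ay":0,"az":0,"fingers":0.3},{"tx":0,"ty":0,"tz":3,"ax":0,"ay":0,"az":0,"fingers":0.3},{"tx":0,"ty":0,"tz":0,"ax":0,"ay":0,"az":0,"fingers":0.3}]'
python3 -m handwheel '[{"tx":0,"ty":0,"tz":1,"ax":0,"ay":0,"az":0,"fingers":0.3},{"tx":0,"ty":0,"tz":1,"ax":0,"ay":0,"az":0,"fingers":0.3},{"tx":0,"ty":0,"tz":0.5,"ax":0,"ay":0,"az":0,"fingers":0.3},{"tx":0,"ty":0,"tz":0,"ax":0,"ay":0,"az":0,"fingers":0.3},{"tx":0,"ty":0,"tz":0,"ax":0,"ay":0,"az":0,"fingers":0.3}]'
python3 go.py 380.1 -313.4 115.4 98.8
```

```text
time: 31.55
tool_pos: [0.3801, -0.3097, 0.1212]
tcp_rot: [-0.0, 0.651, 0.759, 0.0]
wrist_force: [0.1, -0.7, -0.3]
opening: 0.521
time: 32.05
tool_pos: [0.38, -0.3108, 0.1187]
tcp_rot: [0.0, 0.651, 0.759, 0.0]
wrist_force: [0.2, -0.5, -0.9]
opening: 0.523
t 32.05 pos [ 380.  -310.8  118.7] yaw 98.77 tilt [ 0.0003 -0.0002] open 0.523 F [ 0.2 -0.5 -0.9] j [-0.83  0.24  1.85  0.    1.04 -2.55]
shift [-2.6 -0.3  3.3] rot [ 0.     0.    -0.001]
after turn shift [-2.6 -0.3  3.3]
```

```bash
python3 -m handwheel '[{"tx":-2.6,"ty":-0.3,"tz":1,"ax":0,"ay":0,"az":0,"fingers":0.3},{"tx":0,"ty":0,"tz":0.5,"ax":0,"ay":0,"az":0,"fingers":0.3},{"tx":0,"ty":0,"tz":0.5,"ax":0,"ay":0,"az":0,"fingers":0.3},{"tx":0,"ty":0,"tz":0.5,"ax":0,"ay":0,"az":0,"fingers":0.3},{"tx":0,"ty":0,"tz":0,"ax":0,"ay":0,"az":0,"fingers":0.3}]'
python3 -m handwheel '[{"tx":0,"ty":0,"tz":0.5,"ax":0,"ay":0,"az":0,"fingers":0.3},{"tx":0,"ty":0,"tz":0,"ax":0,"ay":0,"az":0,"fingers":0.3},{"tx":0,"ty":0,"tz":0.5,"ax":0,"ay":0,"az":0,"fingers":0.3},{"tx":0,"ty":0,"tz":0,"ax":0,"ay":0,"az":0,"fingers":0.3},{"tx":0,"ty":0,"tz":0,"ax":0,"ay":0,"az":0,"fingers":0.3}]'
python3 go.py 380.1 -313.4 115.4 98.8
```

```text
time: 32.55
tool_pos: [0.38, -0.3132, 0.1159]
tcp_rot: [-0.0, 0.651, 0.759, 0.0]
wrist_force: [0.2, -0.6, -1.3]
opening: 0.524
time: 33.05
tool_pos: [0.38, -0.3133, 0.1154]
tcp_rot: [0.0, 0.651, 0.759, 0.0]
wrist_force: [-0.8, 0.7, 3.8]
opening: 0.52
t 33.05 pos [ 380.  -313.3  115.4] yaw 98.78 tilt [ 0.0001 -0.    ] open 0.52 F [-0.8  0.7  3.8] j [-0.83  0.25  1.86  0.    1.03 -2.55]
shift [-0.1  0.  -0. ] rot [ 0.  0. -0.]
after turn shift [-0.1  0.  -0. ]
```

Contact comes at the predicted height with 3.8 N. I release, retreat upwards and check with all three cameras.

```bash
python3 -m handwheel '[{"tx":0,"ty":0,"tz":-0.6,"ax":0,"ay":0,"az":0,"fingers":0.3},{"tx":0,"ty":0,"tz":0,"ax":0,"ay":0,"az":0,"fingers":0.8},{"tx":0,"ty":0,"tz":0,"ax":0,"ay":0,"az":0,"fingers":1},{"tx":0,"ty":0,"tz":0,"ax":0,"ay":0,"az":0,"fingers":1},{"tx":0,"ty":0,"tz":0,"ax":0,"ay":0,"az":0,"fingers":1}]'
python3 -m handwheel '[{"tx":0,"ty":0,"tz":-10,"ax":0,"ay":0,"az":0,"fingers":1},{"tx":0,"ty":0,"tz":-40,"ax":0,"ay":0,"az":0,"fingers":1},{"tx":0,"ty":0,"tz":-50,"ax":0,"ay":0,"az":0,"fingers":1},{"tx":0,"ty":0,"tz":-30,"ax":0,"ay":0,"az":0,"fingers":1},{"tx":0,"ty":0,"tz":0,"ax":0,"ay":0,"az":0,"fingers":1}]'
python3 - <<'E'
from meas import *
im,d,W=cloud("wrist")
print("dome",rect(W,im,320,240,239,.12,.17))
print("max z",np.nanmax(W[100:280,240:420,2]))
print("drum+",rect(W,im,320,240,239,.102,.17))
print("upper+",rect(W,im,320,240,239,.066,.17)); print("ground+",rect(W,im,320,240,239,.036,.17))
s,_,_=cloud("scene"); c=cv2.resize(s[100:280,60:380],(800,450),interpolation=cv2.INTER_CUBIC)
save(c,"pics/end.png")
im,d,W=cloud("top")
for n,a in dict(stapler=(313,177,32,.015,.06),tape=(156,221,18,.009,.03),drive=(469,231,25,.005,.03),eraser=(247,243,12,.005,.03),sharp=(376,247,10,.005,.03)).items(): print(n,*rect(W,im,*a))
E
python3 go.py
```

```text
time: 33.55
tool_pos: [0.3801, -0.3133, 0.1156]
tcp_rot: [-0.0, 0.651, 0.759, 0.0]
wrist_force: [-0.7, 0.1, 0.7]
opening: 1.001
time: 34.05
tool_pos: [0.3822, -0.3156, 0.2514]
tcp_rot: [0.006, 0.651, 0.759, -0.001]
wrist_force: [-0.0, 0.0, 0.0]
opening: 0.999
dome (array([ 379.7, -313.8]), np.float64(142.4), array([45.4, 45.3]), 'long-axis yaw', -5.9, 'n', 3666)
max z 0.15530110204598685
drum+ (array([ 378.8, -314.2]), np.float64(141.7), array([47.1, 46.4]), 'long-axis yaw', -6.6, 'n', 4049)
upper+ (array([ 379.5, -313.2]), np.float64(136.5), array([69.8, 52.2]), 'long-axis yaw', 8.8, 'n', 5743)
ground+ (array([ 379.8, -312.5]), np.float64(103.2), array([110. ,  60.2]), 'long-axis yaw', 8.8, 'n', 8088)
stapler [6.697e+02 6.000e-01] 41.2 [108.8  30.8] long-axis yaw 18.0 n 504
tape [545.4 396.9] 15.9 [50.2 49.6] long-axis yaw 48.6 n 189
drive [ 542.5 -406.4] 11.1 [83.5 58.9] long-axis yaw 62.3 n 641
eraser [495.8 165.3] 11.6 [33.5 18.6] long-axis yaw -78.9 n 95
sharp [ 495.4 -166.1] 10.8 [27.  16.4] long-axis yaw 81.5 n 64
t 34.2 pos [ 379.7 -312.9  245.4] yaw 98.78 tilt [-0.0004  0.0006] open 1.004 F [-1.   0.3  0.2] j [-0.83  0.14  1.65  0.    1.35 -2.55]
```

View pics/end.png

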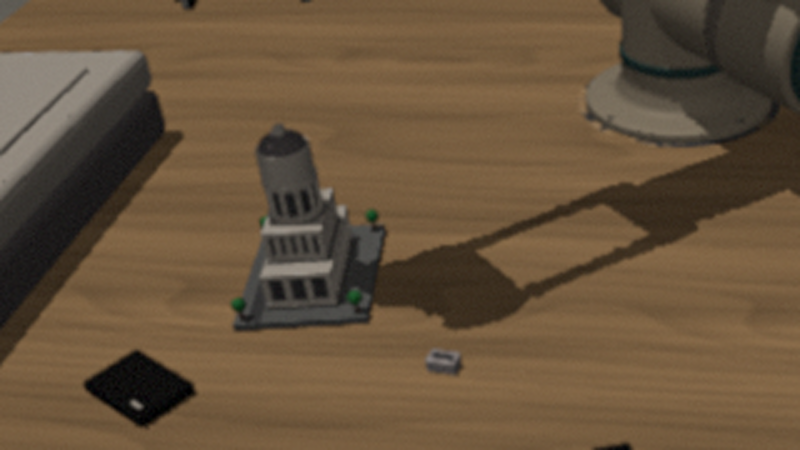

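The scene crop shows the whole stack standing upright on the board at (290,230), with the drive at (140,388) and sharpener at (443,362) undisturbed. Lantern top is at about 155 mm where 154 was expected. The arm is clear, so I hand in.

```bash
python3 -c "
from rig import arm
print(arm.hand_in())"
```

```text
the job is handed in; nothing more can be done
None
```

The white building model is assembled on the site board in order (ground floor, upper floor, drum, dome), and the job was handed in at about 34 s. Each piece was lowered until it touched with a few newtons, then let go.

**Last checks**
- **Centring:** the centres agree within about 1 mm, at (379.8,-312.5), (379.5,-313.2), (379.0,-313.6) and (379.7,-313.8) mm from the ground floor up. The board centre is at (379.8,-312.1).
- **Orientation:** both storeys have yaw 8.8°, the same as the board.
- **Heights:** the tops measured 42, 72, 108 and about 155 mm. The lantern was expected at 154 mm, so it reads about 1 mm high.
- **Bystanders:** the stapler, tape, drive, eraser and sharpener positions changed by at most about 2 mm between pictures, which is within measuring noise. The turquoise and blue look-alikes were not touched.

**What failed or disagreed**
- My first move call was refused because the rows lacked some keys. Nothing moved.
- The upper floor was regripped 5 mm higher so the finger tips would clear the ground floor roof.
- The overhead camera placed objects about 2–3 mm off from the wrist camera, so I used the wrist values.

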